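# Refill the tilt bin with bearing balls

### The job

Put the loose bearing balls away: tilt open the bin that has a ball fixed to its front as a sample, pour all eight balls from the steel cup into it, and stand the empty cup upright on the bench again. Then tilt the bin fully shut with every ball inside; do not spill any, do not open the other two bins, and leave the tools and parts lying on the bench where they are.

Things in the scene. Friction and masses are not known exactly. Their poses are not given: they have to be found in the camera images.
- ball_bin_pull (a point): middle of the ball bin's pull: upright tab in the middle of its front, 12 mm thick (along y), 26 mm high, standing 27 mm out. The point lies 15 mm out from the front, 68 mm up it from the hinge line; bin shut: 82 mm above the bench. Bin axes: x into the bin, y along the hinge to the left, z up the front. The front is 118 mm wide and ends 44 mm above the point in a 4 mm lip
- ball_bin (a joint): tilt of the ball bin (rad): 0 = shut, front upright, level with the rack's front; grows as its top swings out to the robot, to a stop at 0.80. The hinge runs along the lower front edge, 14 mm above the bench. No spring or catch: by its own weight it falls shut below about 0.3 and falls open beyond about 0.45, with slight friction; 1 N at the pull moves it
- ball_bin_inside (a point): point inside the ball bin, 35 mm behind its front's outer face and 30 mm above the hinge line, bin axes. Inside it is 113 mm wide; floor 50 mm deep, back sloping out to 80 mm deep at 78 mm height. Open at 0.80 the mouth looks up and towards the robot, from the front's top edge (80 mm out from the rack, 92 mm above the bench) back to the rack's front (there 127 mm above the bench)
- bin_rack: fixed steel carrier with three grey units in a row (each 130 mm wide, 105 mm deep, top 169 mm above the bench) with white tilt bins; above each bin a label panel, 128 to 169 mm up and level with the front, stops a gripper that comes straight down. Origin on the bench under the middle of the fronts; x into the rack, y to its left. Sample on each bin's front: ball, bolt or hex nut; any order
- bolt_bin (a joint): tilt angle of the bin that shows a bolt, starts shut (0)
- nut_bin (a joint): tilt angle of the bin that shows a hex nut, starts shut (0)
- steel_cup: open plain steel cup standing on the bench, 68 mm diameter outside, 60 mm inside, 67 mm high, floor 4 mm thick, about 0.14 kg, can be gripped across its outside with 35 N; origin at the centre of its underside, z up out of the mouth. It starts with all eight balls lying in it, filled to about half its height
- ball0_center (a point): centre of a loose plain steel bearing ball, 18 mm diameter, about 24 g (all eight are alike); axes meaningless
- ball1_center (a point): centre of a loose plain steel bearing ball, 18 mm diameter, about 24 g (all eight are alike); axes meaningless
- ball2_center (a point): centre of a loose plain steel bearing ball, 18 mm diameter, about 24 g (all eight are alike); axes meaningless
- ball3_center (a point): centre of a loose plain steel bearing ball, 18 mm diameter, about 24 g (all eight are alike); axes meaningless
- ball4_center (a point): centre of a loose plain steel bearing ball, 18 mm diameter, about 24 g (all eight are alike); axes meaningless
- ball5_center (a point): centre of a loose plain steel bearing ball, 18 mm diameter, about 24 g (all eight are alike); axes meaningless
- ball6_center (a point): centre of a loose plain steel bearing ball, 18 mm diameter, about 24 g (all eight are alike); axes meaningless
- ball7_center (a point): centre of a loose plain steel bearing ball, 18 mm diameter, about 24 g (all eight are alike); axes meaningless
- grease_tin: bystander: open tin 76 mm wide, 42 mm high, origin at the centre of its underside
- bearing: bystander: ball bearing 52 mm wide, 15 mm high, origin at the centre of its underside
- pliers: bystander: grey pliers lying flat, 168 mm long, 18 mm high, origin under their middle
- wedge_1: bystander: white plastic wedge 55 mm long, 14 mm high, origin under its middle
- marker_2: bystander: marker lying flat, 135 mm long, 17 mm high, origin under its middle
There are look-alikes about, which are no part of the job. Leave any black look-alike of the steel_cup alone.

How it is judged:
By the outcome, as a careful person would: the job done as asked, in the order asked, and still so for the second after the job is handed in, with the robot touching nothing.
It also fails if it takes over 72 s, if anything falls off the work surface, if the arm or the gripper's body presses on something with over 40 N, if the wrist force passes 120 N, or if a joint passes its speed limit or range.

### The arm

A 6-joint arm with a two-finger parallel gripper is mounted at the origin on a cart in front of the work surface, level with it; the furniture and walls round the work are solid. World frame = base frame: x ahead of the robot, y to its left, z up, the work surface at z = 0. Lengths are in m, angles in rad, forces in N, time in s.
With the tool pointing down it reaches from about 0.375 to 0.825 m from the base axis. Payload 5.5 kg.
Tool frame: the origin (TCP) lies at the very end of the fingers, on their centre line; the grasp point (between the pads) lies 19 mm behind it; z points along the fingers, y is the line along which they close (so a half turn about z gives the same grasp; the last joint's range is limited). The gripper opens to 85 mm and grips with 20 to 120 N. Pads are 22 mm wide; open, the fingers measure 114 mm over their backs; the gripper's body (76 mm by 85 mm) begins 54 mm behind the grasp point. The pads swing forward as they close: fully open they stand 13 mm farther back than shut.
Start: joints at [1.163, 0.314, -0.047, 1.21, 0, 1.571], TCP at [0.238, 0.551, 0.231] pointing down, gripper open.
Joint ranges: [-2.67, 2.67], [-0.69, 1.73], [-1.03, 1.25], [-2.08, 2.16], [-1.42, 1.45], [-3.14, 3.14]. Speed limits (rad/s): [2.39, 2.39, 3.01, 3.14, 3.14, 3.14].

### API

Orientations are given as a unit quaternion [w, x, y, z].
In Python, from station import state, capture, camera_info, r gives the robot as it stands. The module is installed in compiled form; this text tells all that it offers.
- The arm moves only by the tool play_rows, never from a script. Its argument "deltas" is a list that holds one entry, the list of rows, each a list of 7 numbers: the turn, a rotation vector about the tool's x, y, z in degrees, then the shift along the tool's x, y, z in cm, then the finger opening in cm, from 0 to 8.54. In form: [[[rx, ry, rz, tx, ty, tz, grip], ...]]. A call has 1 to 12 rows; each row shifts and turns the commanded pose from where the row before left it, along the tool's axes as they then stand; what a row does not reach is not made up. A row lasts 1/10 s, in which the tool goes at most 50 mm and 8.59 degrees, less where a joint would pass 70% of its speed; a pose out of reach is approached as far as the arm can. A call is refused whole if a number of a shift passes 5 or a number of a turn 8.59, either way. A call with a gripper value outside its range is refused whole. The fingers move at their own pace and stop on an object; the grip force is fixed at half the most. Time passes only in rows, so rows that do not move let the fingers close. It gives the time, the measured TCP pose, the force, the opening and the grip force at its end, in the units of the state.
- state(): the state, without advancing time (a new reading comes with each control period).
- capture(name): name is "side" or "top"; returns the picture (480x640x3 uint8, red, green, blue); there is no depth.
- camera_info(name): a dict with "vfov" (degrees; the focal length in pixels is half the picture's height over the tangent of half this angle, whatever the lens; pixels are square), "cx", "cy" (the principal point, pixels), "k1" (the pictures are not rectified: a ray, as slopes to the right and down, at radius r is drawn at 1 + k1 r^2 times it, then the intrinsics apply), "view" (4x4, takes a point from world to camera coordinates). Camera axes: x right, y down, z forward; pixel columns grow to the right and rows downward; lengths in m; the calibration is good to about 2 mm. A picture is of the moment at which its call begins. camera_info takes no time and is no camera call.
- r.job_done(): hands the job in; it is judged then, once.
The state is a dict: "time": time; "q": joint angles; "joint_vel": joint speeds; "joint_efforts": joint torques, N m; "eef_pos": TCP position; "eef_rot": TCP orientation; "force": force on the tool from outside, world axes, zero at the start; "ft_torque": the same for the moment, N m; "finger_gap": opening from 0.0 (shut) to 1.0 (fully open); "gripper_force": force on a finger pad.
Only numpy, scipy, OpenCV 4.12 (cv2) and the standard library are available. Lean on these libraries where they do the work, as an engineer would, in place of code of your own. Each camera call takes 0.05 s, during which the arm holds its last target. There are 200 camera calls.

## Working session

There is one attempt and no reset: what is moved stays moved. The work goes in short steps, Python scripts to look and compute and a tool call to move; the robot and the scene stay as the last step left them, time stands still between calls to the robot, and variables do not carry over. Pictures are saved under pics/ and viewed, at most 10 in all, crops included, and the job is handed in when it is done.

Besides the shell and the picture viewer there is one more tool, called after "Request:" as name([rows], argument=value, ...), one row to a line, values as JSON. play_rows: Moves the arm, as the interface text tells. Its arguments: {"type":"object","properties":{"deltas":{"type":"array","items":{"type":"array","items":{"type":"array","items":{"type":"number"}}}}},"required":["deltas"]}

```bash
mkdir -p pics
python3 - <<'E'
from station import state,capture,camera_info
import cv2
for n in("side","top"):
    cv2.imwrite(f"pics/{n}0.png",capture(n)[:,:,::-1])
    c=camera_info(n);print(n,c)
s=state();print(s["time"],s["eef_pos"],s["eef_rot"])
E
```

```text
side {'vfov': 46.00309794777441, 'cx': 319.1787824574144, 'cy': 233.69330323160065, 'k1': -0.0027062229265194943, 'view': array([[-0.88434767, -0.46669025,  0.01137566,  0.42350184],
       [-0.17477896,  0.30840245, -0.93506163,  0.19733495],
       [ 0.43287586, -0.8289078 , -0.35430263,  1.13636312],
       [ 0.        ,  0.        ,  0.        ,  1.        ]])}
top {'vfov': 50.18843787495743, 'cx': 310.27001833547683, 'cy': 245.00357901600626, 'k1': -0.024773099164214912, 'view': array([[ 0.00633714, -0.99994387,  0.00849143, -0.05058832],
       [-0.98521629, -0.00769713, -0.17114211,  0.50419357],
       [ 0.17119786, -0.00728135, -0.98520976,  1.31700321],
       [ 0.        ,  0.        ,  0.        ,  1.        ]])}
0.1 [0.23772954 0.55033291 0.23054406] [-1.53166799e-04  2.02467946e-01  9.79288595e-01 -7.45546112e-04]
```

View pics/side0.png

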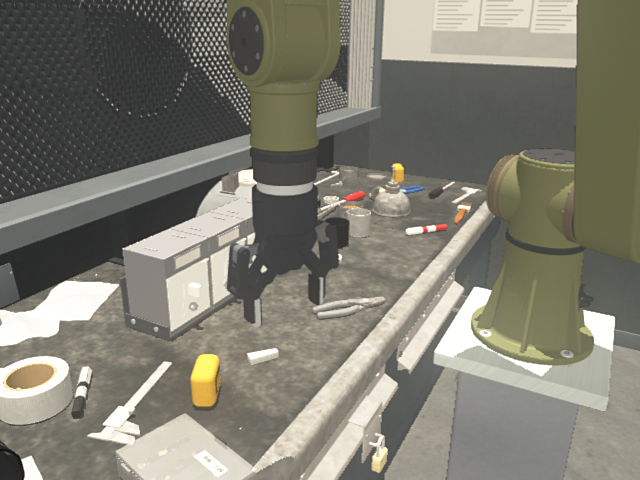

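View pics/top0.png

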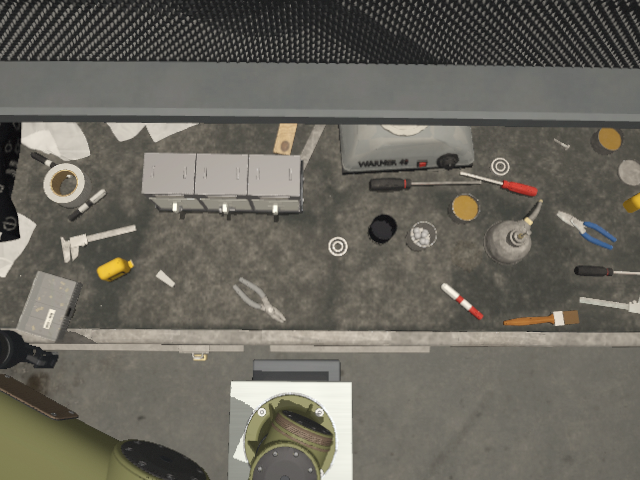

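```bash
cat > h.py <<'E'
import numpy as np, cv2
from station import state,capture,camera_info
from scipy.spatial.transform import Rotation as R
def K(n):
    c=camera_info(n); f=240/np.tan(np.radians(c["vfov"]/2)); return c,f
def proj(n,P):
    c,f=K(n); p=np.atleast_2d(P)@c["view"][:3,:3].T+c["view"][:3,3]; s=p[:,:2]/p[:,2:]
    s=s*(1+c["k1"]*(s**2).sum(1,keepdims=True)); return s*f+[c["cx"],c["cy"]]
def unproj(n,uv,z):
    c,f=K(n); d=(np.atleast_2d(uv)-[c["cx"],c["cy"]])/f; s=d.copy()
    for _ in range(20): s=d/(1+c["k1"]*(s**2).sum(1,keepdims=True))
    Rm=c["view"][:3,:3]; o=-Rm.T@c["view"][:3,3]
    r=np.c_[s,np.ones(len(s))]@Rm; return o+r*((z-o[2])/r[:,2])[:,None]
def rot(): 
    q=state()["eef_rot"]; return R.from_quat([q[1],q[2],q[3],q[0]])
E
python3 - <<'E'
from h import *
t=cv2.imread("pics/top0.png"); s=cv2.imread("pics/side0.png")
a=cv2.resize(t[140:225,130:330],(800,340),interpolation=cv2.INTER_CUBIC)
b=cv2.resize(s[190:340,115:275],(277,260)); c=cv2.resize(t[195:260,360:490],(520,260),interpolation=cv2.INTER_CUBIC)
cv2.imwrite("pics/c1.png",np.vstack([a,np.hstack([b,c,np.zeros((260,3,3),np.uint8)])]))
print(unproj("top",[[421,223],[421,249]],0.067),unproj("top",[[422,234]],0.067))
print("racktop",unproj("top",[[143,195],[302,197],[144,153],[300,155]],.169))
E
```

```text
[[ 0.56165153 -0.33843763  0.067     ]
 [ 0.49214751 -0.33628766  0.067     ]] [[ 0.53211593 -0.34015666  0.067     ]]
racktop [[ 0.60383196  0.36426977  0.169     ]
 [ 0.60182187 -0.02510477  0.169     ]
 [ 0.71167449  0.36872463  0.169     ]
 [ 0.70949206 -0.0191456   0.169     ]]
```

View pics/c1.png

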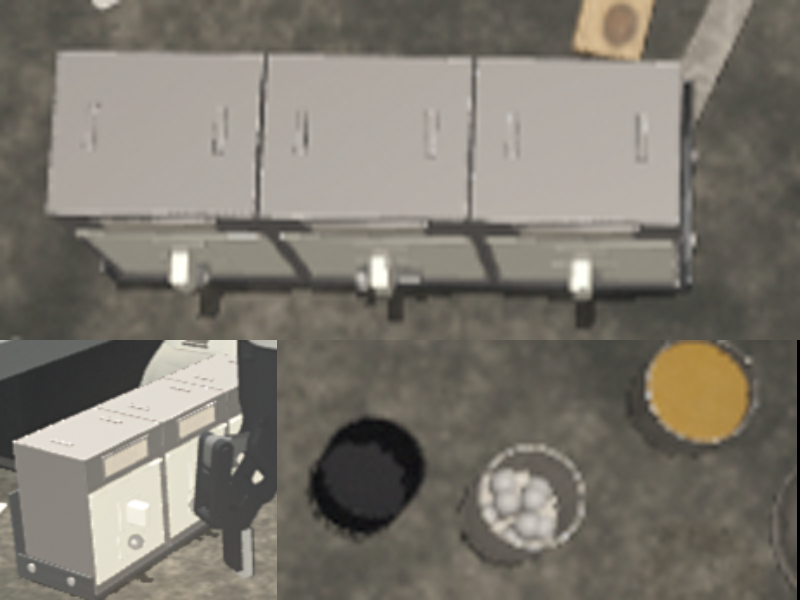

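Request:
play_rows([
  [[0, 0, 0, -3.04, -2.5, -0.5, 8.5], [0, 0, 0, -3.04, -2.5, -0.5, 8.5], [0, 0, 0, -3.04, -2.5, -0.5, 8.5], [0, 0, 0, -3.04, -2.5, -0.5, 8.5], [0, 0, 0, -3.04, -2.5, -0.5, 8.5], [0, 0, 0, -3.04, -2.5, -0.5, 8.5], [0, 0, 0, -3.04, -2.5, -0.5, 8.5], [0, 0, 0, -3.04, -2.5, -0.5, 8.5], [0, 0, 0, -3.04, -2.5, -0.5, 8.5], [0, 0, 0, -3.04, -2.5, -0.5, 8.5]],
])

```text
time: 1.1
eef_pos: [0.4181, 0.1991, 0.2813]
eef_rot: [-0.0, 0.202, 0.979, -0.0]
force: [0.9, 0.3, 0.4]
finger_gap: 0.996
gripper_force: 0.0
```

Request:
play_rows([
  [[0, 0, 0, -1.54, -3.57, 0, 8.5], [0, 0, 0, -1.54, -3.57, 0, 8.5], [0, 0, 0, -1.54, -3.57, 0, 8.5], [0, 0, 0, -1.54, -3.57, 0, 8.5], [0, 0, 0, -1.54, -3.57, 0, 8.5], [0, 0, 0, -1.54, -3.57, 0, 8.5], [0, 0, 0, -1.54, -3.57, 0, 8.5], [0, 0, 0, -1.54, -3.57, 0, 8.5], [0, 0, -7.8, 0, 0, 0, 8.5], [0, 0, -7.8, 0, 0, 0, 8.5], [0, 0, -7.8, 0, 0, 0, 8.5]],
])

```text
time: 2.2
eef_pos: [0.4173, -0.1108, 0.2809]
eef_rot: [-0.0, -0.002, 1.0, 0.0]
force: [0.0, 0.7, -0.8]
finger_gap: 0.995
gripper_force: 0.0
```

Run:
```python
from h import *
s=capture("side")[:,:,::-1]; t=capture("top")[:,:,::-1]
cv2.imwrite("pics/s1f.png",s); cv2.imwrite("pics/t1f.png",t)
cv2.imwrite("pics/c2.png",cv2.resize(s[180:335,115:315],(774,600),interpolation=cv2.INTER_CUBIC))
st=state();print(st["time"],st["q"],st["eef_pos"],rot().as_matrix())
```

```text
2.3 [-2.58686057e-01 -2.12393251e-02 -3.26589540e-01  1.26620931e+00
  2.22594103e-05 -2.59140065e-01] [ 0.41736903 -0.11043453  0.28098047] [[-9.99999629e-01 -4.53919194e-04 -7.32108802e-04]
 [-4.54077992e-04  9.99999873e-01  2.16752589e-04]
 [ 7.32010321e-04  2.17084943e-04 -9.99999709e-01]]
```

View pics/c2.png

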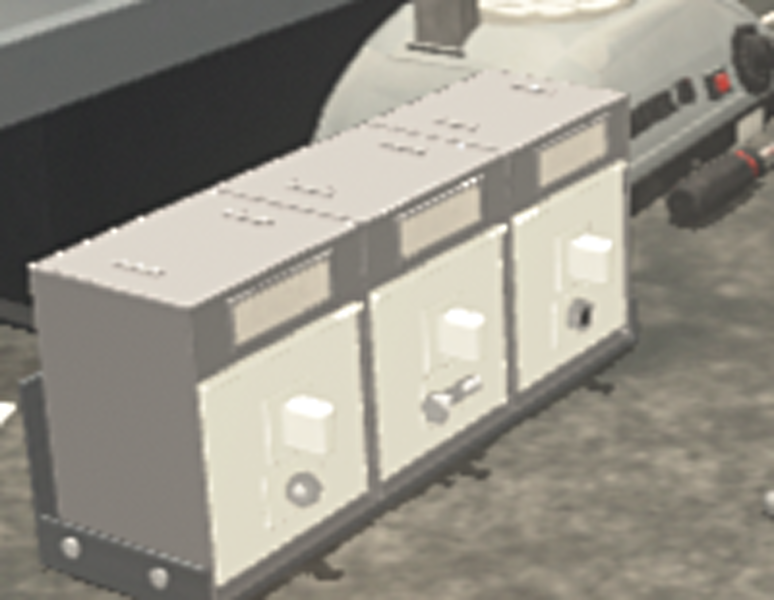

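Run:
```python
from h import *
from scipy.optimize import least_squares
top=np.array([[47,215],[680,222],[57,52],[685,62]])/4+[130,140]-.4
b=np.array([[0,.195,.169],[0,-.195,.169],[.105,.195,.169],[.105,-.195,.169]])
sd=np.array([[198,383],[362,305],[215,585],[192,306],[32,266]])*[200/774,155/600]+[115,180]-.4
bs=np.array([[0,.189,.126],[0,.071,.126],[0,.189,.014],[0,.195,.169],[.105,.195,.169]])
def W(p,b): c,s=np.cos(p[2]),np.sin(p[2]); return np.c_[p[0]+c*b[:,0]-s*b[:,1],p[1]+s*b[:,0]+c*b[:,1],b[:,2]]
f=lambda p:np.r_[(proj("top",W(p,b))-top).ravel(),(proj("side",W(p,bs))-sd).ravel()]
r=least_squares(f,[.603,.17,0],loss="soft_l1"); print(r.x,r.fun.reshape(-1,2).round(1))
pl=np.array([[-.027,.13,.095],[-.027,.13,.069],[-.015,.13,.082]]); w=W(r.x,pl); print("pull",w)
print((proj("top",w)-[130,140])*4,(proj("side",w)-[115,180])*[774/200,600/155])
print("cup",unproj("top",[[423.4,234.1]],.067)); st=state(); print(st["q"],st["eef_pos"])
```

```text
[ 0.60693777  0.17422929 -0.00928918] [[-0.2 -0.3]
 [ 0.6  0.6]
 [ 0.4 -0.4]
 [ 0.2 -0.3]
 [ 1.7  0.8]
 [-0.3 -0.7]
 [ 2.2  1.1]
 [-1.   0.6]
 [-1.3  0.1]]
pull [[0.58114651 0.30447449 0.095     ]
 [0.58114651 0.30447449 0.069     ]
 [0.59314599 0.30436302 0.082     ]]
[[177.96659446 285.28254746]
 [187.9229767  294.59893408]
 [184.1195573  272.07724144]] [[330.66424857 408.0838419 ]
 [333.89614761 454.3002629 ]
 [313.69004244 426.02863315]]
cup [[ 0.53187866 -0.34384164  0.067     ]]
[-2.58686057e-01 -2.12393251e-02 -3.26589540e-01  1.26620931e+00
  2.22594103e-05 -2.59140065e-01] [ 0.41736903 -0.11043453  0.28098047]
```

Request:
play_rows([
  [[0, 0, 0, -0.3, 4.14, 0, 5], [0, 0, 0, -0.3, 4.14, 0, 5], [0, 0, 0, -0.3, 4.14, 0, 5], [0, 0, 0, -0.3, 4.14, 0, 5], [0, 0, 0, -0.3, 4.14, 0, 5], [0, 0, 0, -0.3, 4.14, 0, 5], [0, 0, 0, -0.3, 4.14, 0, 5], [0, 0, 0, -0.3, 4.14, 0, 5], [0, 0, 0, -0.3, 4.14, 0, 5], [0, 0, 0, -0.3, 4.14, 0, 5]],
])

```text
time: 3.3
eef_pos: [0.447, 0.3056, 0.2811]
eef_rot: [-0.0, 0.001, 1.0, -0.0]
force: [0.7, -0.7, -0.1]
finger_gap: 0.587
gripper_force: 0.0
```

```bash
python3 -c "
from h import *
st=state();print(st['time'],st['q'],st['eef_pos'])"
```

```text
3.3 [ 5.99768124e-01  1.87693801e-01 -9.70580105e-02  1.28634484e+00
 -1.70069815e-04  6.02211979e-01] [0.44699945 0.30558846 0.28107948]
```

Request:
play_rows([
  [[0, -7.86, 0, 0, 0, 0, 5], [0, -7.86, 0, 0, 0, 0, 5], [0, -7.86, 0, 0, 0, 0, 5], [0, -7.86, 0, 0, 0, 0, 5], [0, -7.86, 0, 0, 0, 0, 5], [0, -7.86, 0, 0, 0, 0, 5], [0, -7.86, 0, 0, 0, 0, 5], [0, 0, 0, 0, 0, 0, 5]],
])

```text
time: 4.1
eef_pos: [0.4433, 0.3005, 0.2744]
eef_rot: [0.46, -0.003, 0.888, -0.002]
force: [-1.1, -1.2, -1.4]
finger_gap: 0.585
gripper_force: 0.0
```

```bash
python3 -c "
from h import *
st=state();print(st['time'],st['q'],st['eef_pos']);print(rot().as_matrix().round(3))"
```

```text
4.1 [ 1.04892956 -0.23363826 -0.91047989  0.28011164 -0.78742194  0.7810529 ] [0.44325886 0.30050603 0.27443547]
[[-0.577 -0.003  0.817]
 [-0.007  1.    -0.001]
 [-0.817 -0.006 -0.577]]
```

Request:
play_rows([
  [[0, 0, 0, 1.42, 0.05, 3.23, 4], [0, 0, 0, 1.42, 0.05, 3.23, 4], [0, 0, 0, 1.42, 0.05, 3.23, 4], [0, 0, 0, 1.42, 0.05, 3.23, 4], [0, 0, 0, 1.42, 0.05, 3.23, 4], [0, 0, 0, 0, 0, 0, 4], [0, 0, 0, 0, 0, 0, 4]],
])

```text
time: 4.8
eef_pos: [0.5412, 0.3083, 0.131]
eef_rot: [0.46, 0.001, 0.888, -0.001]
force: [-0.2, 0.4, 0.1]
finger_gap: 0.469
gripper_force: 0.0
```

```bash
python3 -c "
from h import *
st=state();print(st['time'],st['q'],st['eef_pos']);M=rot().as_matrix();print(M.round(3)); print((np.array([.600,.304,.077])-st['eef_pos'])@M)"
```

```text
4.8 [ 0.85171266  0.16044568 -1.0206935  -0.35800029 -0.66480577  0.58512941] [0.54120888 0.30830101 0.13098456]
[[-0.577  0.003  0.817]
 [ 0.001  1.    -0.004]
 [-0.817 -0.002 -0.577]]
[ 0.01015421 -0.0040134   0.07918341]
```

```bash
cat > kin.py <<'E'
import numpy as np
from scipy.spatial.transform import Rotation as R
from scipy.optimize import least_squares
D=[([1.163,.314,-.047,1.21,0,1.571],[.2377,.5503,.2305]),
([-.258686,-.021239,-.32659,1.266209,0,-.25914],[.41737,-.11043,.28098]),
([.599768,.187694,-.097058,1.286345,-.00017,.602212],[.447,.30559,.28108]),
([1.04893,-.233638,-.91048,.280112,-.787422,.781053],[.44326,.300506,.274435]),
([.851713,.160446,-1.020694,-.358,-.664806,.585129],[.541209,.308301,.130985])]
lo=np.array([-2.67,-.69,-1.03,-2.08,-1.42,-3.14]);hi=np.array([2.67,1.73,1.25,2.16,1.45,3.14])
def fk(p,q):
    Rz=lambda a:R.from_euler('z',a).as_matrix(); Ry=lambda a:R.from_euler('y',a).as_matrix()
    A=Ry(q[1]-q[2]+q[3])@Rz(q[4])@R.from_euler('x',q[5]).as_matrix()
    B=Ry(q[1]-q[2]+q[3])
    v=np.array([p[0],0,p[1]])+Ry(q[1])@[p[2],0,p[3]]+Ry(q[1]-q[2])@[p[4],0,p[5]]+B@[p[6],0,0]+B@Rz(q[4])@[p[7],0,0]
    # columns tool x,y,z : local z(forward)=x axis; roll
    T=Rz(q[0])@A
    return Rz(q[0])@v,T
p0=[0,.15,.05,.35,.3,0,.08,.2]
def fit(): 
    return least_squares(lambda p:np.r_[np.ravel([(fk(p,np.array(q))[0]-x)*1e3 for q,x in D]),(p-p0)*.05*1e1],p0)
def ik(p,x,Rt,C,q0):
    def f(q):
        y,T=fk(p,q); return np.r_[(y-x)*10,R.from_matrix((T@C).T@Rt).as_rotvec()]
    best=None
    for k in range(12):
        s=np.clip(np.array(q0)+np.random.default_rng(k).normal(0,.3*(k>0),6),lo+.01,hi-.01)
        r=least_squares(f,s,bounds=(lo,hi))
        if best is None or r.cost<best.cost:best=r
    return best
E
python3 - <<'E'
from kin import *; from h import rot
r=fit(); print(r.x.round(4)); print(r.fun.round(2))
q=np.array(D[-1][0]); y,T=fk(r.x,q); print((T.T@rot().as_matrix()).round(3))
E
```

```text
[-4.000e-04  2.836e-01  8.000e-04  5.205e-01  4.402e-01  7.610e-02
  1.326e-01  3.309e-01]
[ 0.15  0.26  0.26 -0.04 -0.   -0.1  -0.21 -0.15 -0.25  0.02  0.08  0.16
 -0.07 -0.05 -0.07 -0.    0.07 -0.02  0.09  0.07  0.04  0.03  0.07]
[[ 0. -0.  1.]
 [ 0.  1.  0.]
 [-1.  0.  0.]]
```

Request:
play_rows([
  [[0, 0, 0, 0.3, -0.2, 1.9, 4], [0, 0, 0, 0.3, -0.2, 2, 4], [0, 0, 0, 0.2, 0, 2, 4], [0, 0, 0, 0, 0, 0, 4]],
])

```text
time: 5.2
eef_pos: [0.5855, 0.3051, 0.0926]
eef_rot: [0.461, 0.001, 0.887, 0.0]
force: [0.4, -0.1, 0.2]
finger_gap: 0.468
gripper_force: 0.0
```

```bash
python3 -c "
from h import *
st=state();print(st['time'],st['q'],st['eef_pos']);M=rot().as_matrix();print(M.round(3)); print((np.array([.600,.304,.077])-st['eef_pos'])@M)"
```

```text
5.2 [ 0.77083427  0.30229237 -1.00468186 -0.53211513 -0.60813668  0.5116939 ] [0.58547088 0.30510559 0.09264372]
[[-0.574  0.002  0.819]
 [ 0.003  1.    -0.001]
 [-0.819  0.001 -0.574]]
[ 0.00446277 -0.00109053  0.02087913]
```

Request:
play_rows([
  [[0, 0, 0, 0.2, -0.1, 1, 4], [0, 0, 0, 0.2, 0, 0.9, 4], [0, 0, 0, 0, 0, 0, 4], [0, 0, 0, 0, 0, 0, 0.5], [0, 0, 0, 0, 0, 0, 0.5], [0, 0, 0, 0, 0, 0, 0.5], [0, 0, 0, 0, 0, 0, 0.5]],
])

```text
time: 5.9
eef_pos: [0.5968, 0.3046, 0.0771]
eef_rot: [0.461, -0.0, 0.888, 0.0]
force: [-4.1, 3.8, 0.6]
finger_gap: 0.12
gripper_force: 60.2
```

```bash
cat >> kin.py <<'E'
C=np.array([[0,0,1.],[0,1,0],[-1,0,0]])
def tool(a,yaw=0,roll=0):
    "tool z pitched a deg below horizontal, yaw about world z, roll about tool z"
    B=np.array([[-np.sin(np.radians(a)),0,np.cos(np.radians(a))],[0,1,0],[-np.cos(np.radians(a)),0,-np.sin(np.radians(a))]])
    return R.from_euler('z',yaw,degrees=True).as_matrix()@B@R.from_euler('z',roll,degrees=True).as_matrix()
E
python3 - <<'E'
from kin import *; from h import *
np.set_printoptions(precision=3,suppress=True)
p=fit().x; st=state(); print(st['time'],st['eef_pos'],st['finger_gap'],st['force'],st['q'])
q=st['q']
for f in (0,.2,.35,.45,.5,.55):
    rel=np.array([st['eef_pos'][0]-.608,st['eef_pos'][2]-.014]); c,s=np.cos(f),np.sin(f)
    x=[.608+c*rel[0]-s*rel[1],.304,.014+s*rel[0]+c*rel[1]]
    r=ik(p,x,tool(35-np.degrees(f)),C,q); print(f,x,r.cost**.5,r.x)
print("cup")
cx,cy=.532,-.344
for a in (0,10,20,30,45):
  for yaw in (-70,-33,0,30):
    t=tool(a,yaw); x=np.array([cx,cy,.045])+t[:,2]*.019
    r=ik(p,x,t,C,[-.57,.2,-.9,-.3,0,0]); print(a,yaw,(2*r.cost)**.5,r.x)
E
```

```text
5.9 [0.597 0.305 0.077] 0.11977591759312875 [-4.101  3.781  0.637] [ 0.751  0.352 -0.999 -0.585 -0.591  0.492]
0 [np.float64(0.5967642040483779), 0.304, np.float64(0.07712383540975576)] 1.8031426284027664e-15 [ 0.751  0.353 -1.    -0.589 -0.593  0.491]
0.2 [np.float64(0.5844474017742975), 0.304, np.float64(0.0736333532875945)] 0.07501325084981281 [ 0.856  0.486 -1.03  -0.805 -0.818  0.52 ]
0.35 [np.float64(0.5758003751157411), 0.304, np.float64(0.06944407871736567)] 0.12641071727941078 [ 0.934  0.661 -1.03  -1.066 -1.018  0.501]
0.45 [np.float64(0.5704260673085821), 0.304, np.float64(0.06595249069683978)] 0.1108005038587763 [ 0.949  1.146 -1.03  -2.08  -1.047  0.073]
0.5 [np.float64(0.5678764826138128), 0.304, np.float64(0.06400964966948636)] 0.08983051033812711 [ 0.955  1.149 -1.03  -2.08  -1.057  0.078]
0.55 [np.float64(0.565427185816585), 0.304, np.float64(0.061941810562481284)] 0.08006542031929728 [ 0.961  1.152 -1.03  -2.08  -1.065  0.084]
cup
0 -70 0.038962692878064524 [-0.115  1.191 -0.972 -2.08  -1.119  0.075]
0 -33 0.5291028143481251 [-0.166  1.179 -1.03  -2.08  -0.896  0.08
[... 580 characters left out ...]
48169495 [-0.991  0.676 -1.03  -1.018  0.96  -0.562]
20 30 3.933266321628873e-15 [-1.055  0.726 -0.499  0.367  1.222 -1.593]
30 -70 2.9045901891946364e-14 [-0.202  0.522 -0.995 -0.683 -0.83   0.683]
30 -33 0.2842951691667286 [-0.572  0.306 -1.03  -0.536 -0.005  0.003]
30 0 0.018398447058587213 [-0.925  0.518 -1.03  -0.761  0.772 -0.601]
30 30 1.6009534837332672e-15 [-1.014  0.63  -0.519  0.365  1.046 -1.505]
45 -70 2.9091011568571932e-15 [-0.291  0.371 -0.857 -0.196 -0.603  0.759]
45 -33 0.03946812071062014 [-0.573  0.299 -1.03  -0.505 -0.002  0.002]
45 0 2.432558641407933e-15 [-0.835  0.357 -0.901 -0.278  0.552 -0.663]
45 30 1.7214970224965278e-15 [-0.927  0.521 -0.506  0.424  0.778 -1.401]
```

```bash
cat >> kin.py <<'E'
def pour(a,yaw,psi,tau,L,h=.045):
    "TCP pose with cup tilted tau deg towards heading psi, low rim point at L"
    T=R.from_rotvec(np.radians(tau)*np.array([-np.sin(np.radians(psi)),np.cos(np.radians(psi)),0])).as_matrix()
    u=np.array([np.cos(np.radians(psi)),np.sin(np.radians(psi)),0])
    g=np.array(L)-T@(u*.034+np.array([0,0,.067-h])); M=T@tool(a,yaw)
    return g+M[:,2]*.019,M
E
python3 - <<'E'
from kin import *; from h import *
np.set_printoptions(precision=2,suppress=True,linewidth=150)
p=fit().x; q=state()['q']; e=state()['eef_pos']; a0=55
print("open")
for A in (45,55):
  x0=np.array([-.012,.060])
  for f in (0,.2,.35,.5,.6):
    c,s=np.cos(f),np.sin(f); x=[.608+c*x0[0]-s*x0[1],.304,.014+s*x0[0]+c*x0[1]]
    for a in (A,A-np.degrees(f)*.5,A-np.degrees(f)):
        r=ik(p,x,tool(a),C,q); print(A,f,round(a),round((2*r.cost)**.5,4),r.x)
print("pour")
L=[.555,.304,.145]
for a in (10,20,30):
  t=tool(a,30); r0=ik(p,np.array([.532,-.344,.045])+t[:,2]*.019,t,C,[-1.05,.7,-.5,.4,1.2,-1.6])
  print('grasp',a,r0.cost,r0.x)
  for yaw in (60,75,90,105):
   for psi in (0,):
    qq=r0.x; cs=[];Q=[]
    for tau in (0,30,60,90,110,130):
        x,M=pour(a,yaw,psi,tau,L); r=ik(p,x,M,C,qq if tau else [.2,.5,-.5,.3,1,-1.5]); cs.append((2*r.cost)**.5); qq=r.x;Q.append(qq)
    print(a,yaw,psi,np.round(cs,3)); 
    if max(cs)<.01: print(np.array(Q))
E
```

```text
open
45 0 45 0.0 [ 0.7   0.28 -0.87 -0.23 -0.47  0.54]
45 0 45 0.0 [ 0.7   0.28 -0.87 -0.23 -0.47  0.54]
45 0 45 0.0 [ 0.7   0.28 -0.87 -0.23 -0.47  0.54]
45 0.2 45 0.0 [ 0.71  0.27 -0.89 -0.24 -0.48  0.55]
45 0.2 39 0.0 [ 0.75  0.31 -0.97 -0.44 -0.55  0.53]
45 0.2 34 0.007 [ 0.78  0.38 -1.03 -0.65 -0.63  0.5 ]
45 0.35 45 0.0 [ 0.73  0.27 -0.91 -0.25 -0.49  0.56]
45 0.35 35 0.0041 [ 0.78  0.36 -1.03 -0.61 -0.62  0.52]
45 0.35 25 0.105 [ 0.86  0.48 -1.03 -0.76 -0.81  0.55]
45 0.5 45 0.0 [ 0.74  0.28 -0.92 -0.27 -0.5   0.57]
45 0.5 31 0.0612 [ 0.83  0.41 -1.03 -0.64 -0.71  0.56]
45 0.5 16 0.177 [ 0.94  0.65 -1.03 -1.   -1.01  0.54]
45 0.6 45 0.0 [ 0.74  0.28 -0.93 -0.28 -0.5   0.58]
45 0.6 28 0.095 [ 0.87  0.45 -1.03 -0.68 -0.78  0.58]
45 0.6 11 0.1698 [ 0.96  1.16 -1.03 -2.08 -1.06  0.09]
55 0 55 0.0 [ 0.64  0.26 -0.72  0.07 -0.35  0.55]
55 0 55 0.0 [ 0.64  0.26 -0.72  0.07 -0.35  0.55]
55 0 55 0.0 [ 0.64  0.26 -0.72  0.07 -0.35  0.55]
55 0.2 55 0.0 [ 0.66  0.26 -0.74  0.06 -0.36  0.56]
55 0.2 49 0.0 [ 0.69  0.26 -0.83 -0.11 -0.43  0.56]
55 0.2 44 0.0 [ 0.72  0.28 -0.91 -0.29 -0.5   0
[... 481 characters left out ...]
58]
pour
grasp 10 5.0847928102758006e-30 [-1.08  0.84 -0.44  0.47  1.39 -1.76]
10 60 0 [0.25 0.04 0.   0.   0.   0.  ]
10 75 0 [0.03 0.   0.   0.   0.   0.  ]
10 90 0 [0.   0.   0.   0.   0.04 0.1 ]
10 105 0 [0.   0.   0.1  0.23 0.29 0.33]
grasp 20 1.4492952957473636e-30 [-1.05  0.73 -0.5   0.37  1.22 -1.59]
20 60 0 [0.17 0.   0.   0.   0.   0.01]
20 75 0 [0.   0.   0.   0.   0.   0.08]
20 90 0 [0.   0.   0.   0.   0.12 0.22]
20 105 0 [0.   0.   0.03 0.24 0.34 0.4 ]
grasp 30 9.705397579741507e-31 [-1.01  0.63 -0.52  0.36  1.05 -1.5 ]
30 60 0 [0.08 0.   0.   0.   0.   0.18]
30 75 0 [0.   0.   0.   0.   0.06 0.24]
30 90 0 [0.   0.   0.   0.05 0.22 0.35]
30 105 0 [0.   0.   0.   0.27 0.41 0.51]
```

Request:
play_rows([
  [[0, 0, 0, 0, 0, 0, 4], [0, 0, 0, 0, 0, 0, 4], [0, 0, 0, 0, 0, 0, 4], [0, 6.7, 0, 0, 0, 0, 4], [0, 6.7, 0, 0, 0, 0, 4], [0, 6.6, 0, 0.5, 0, 0.6, 4], [0, 0, 0, 0, 0, 0, 4], [0, 0, 0, 0, 0, 0, 0.5], [0, 0, 0, 0, 0, 0, 0.5], [0, 0, 0, 0, 0, 0, 0.5], [0, 0, 0, 0, 0, 0, 0.5]],
])

```text
time: 7.0
eef_pos: [0.5971, 0.3046, 0.0675]
eef_rot: [0.308, -0.001, 0.951, -0.0]
force: [0.6, 6.0, -1.1]
finger_gap: 0.131
gripper_force: 59.0
```

```bash
cat >> kin.py <<'E'
def rows(M0,x0,poses):
    "tool-frame deltas (deg, cm) through a list of (x,M)"
    for x,M in poses:
        d=(np.array(x)-x0)@M0*100; w=np.degrees(R.from_matrix(M0.T@M).as_rotvec())
        print(np.round(np.r_[w,d],2).tolist()); x0,M0=np.array(x),M
E
python3 - <<'E'
from kin import *; from h import *
st=state();e=st['eef_pos'];M=rot().as_matrix();print(st['time'],e,st['force'],st['finger_gap']);print(M.round(3))
x0=np.array([e[0]-.608,e[2]-.014]);P=[]
for f in np.linspace(.055,.6,11):
    c,s=np.cos(f),np.sin(f);P.append(([.608+c*x0[0]-s*x0[1],e[1],.014+s*x0[0]+c*x0[1]],tool(55-np.degrees(f)*.5)))
rows(tool(55),e,P)
E
```

```text
7.0 [0.59708211 0.3046248  0.06748536] [ 0.57141817  5.95691667 -1.10448035] 0.13050053863836775
[[-0.81  -0.001  0.587]
 [-0.001  1.     0.   ]
 [-0.587 -0.001 -0.81 ]]
[0.0, -1.58, 0.0, 0.28, 0.0, -0.11]
[0.0, -1.56, 0.0, 0.28, 0.0, -0.1]
[0.0, -1.56, 0.0, 0.28, 0.0, -0.1]
[0.0, -1.56, 0.0, 0.28, 0.0, -0.09]
[0.0, -1.56, 0.0, 0.29, 0.0, -0.08]
[0.0, -1.56, 0.0, 0.29, 0.0, -0.07]
[0.0, -1.56, 0.0, 0.29, 0.0, -0.06]
[0.0, -1.56, 0.0, 0.29, 0.0, -0.06]
[0.0, -1.56, 0.0, 0.29, 0.0, -0.05]
[0.0, -1.56, 0.0, 0.29, 0.0, -0.04]
[0.0, -1.56, 0.0, 0.3, 0.0, -0.03]
```

Request:
play_rows([
  [[0, -1.6, 0, 0.28, 0, -0.11, 0.5], [0, -1.6, 0, 0.28, 0, -0.1, 0.5], [0, -1.6, 0, 0.28, 0, -0.1, 0.5], [0, -1.6, 0, 0.28, 0, -0.09, 0.5]],
])

```text
time: 7.4
eef_pos: [0.587, 0.3047, 0.064]
eef_rot: [0.362, -0.0, 0.932, 0.0]
force: [19.2, 7.8, -16.9]
finger_gap: 0.128
gripper_force: 58.5
```

Request:
play_rows([
  [[0, -1.6, 0, 0.29, 0, -0.08, 0.5], [0, -1.6, 0, 0.29, 0, -0.07, 0.5], [0, -1.6, 0, 0.29, 0, -0.06, 0.5], [0, -1.6, 0, 0.29, 0, -0.06, 0.5], [0, -1.6, 0, 0.29, 0, -0.05, 0.5], [0, -1.6, 0, 0.29, 0, -0.04, 0.5], [0, -1.6, 0, 0.3, 0, -0.03, 0.5], [0, 0, 0, 0, 0, 0, 0.5]],
])

```text
time: 8.2
eef_pos: [0.5722, 0.305, 0.0542]
eef_rot: [0.452, 0.001, 0.892, -0.002]
force: [7.8, -1.2, 3.5]
finger_gap: 0.127
gripper_force: 61.1
```

Run:
```python
from h import *
s=capture("side")[:,:,::-1]; cv2.imwrite("pics/s2.png",cv2.resize(s[180:355,115:345],(788,600),interpolation=cv2.INTER_CUBIC))
st=state();print(st["time"],st["eef_pos"],st["finger_gap"],st["force"],st["q"])
```

```text
8.25 [0.57229835 0.30495341 0.0542735 ] 0.1232921873370368 [8.1371322  0.01794046 2.04430751] [ 0.78730022  0.37868758 -1.02519384 -0.59616169 -0.61243221  0.53838118]
```

View pics/s2.png

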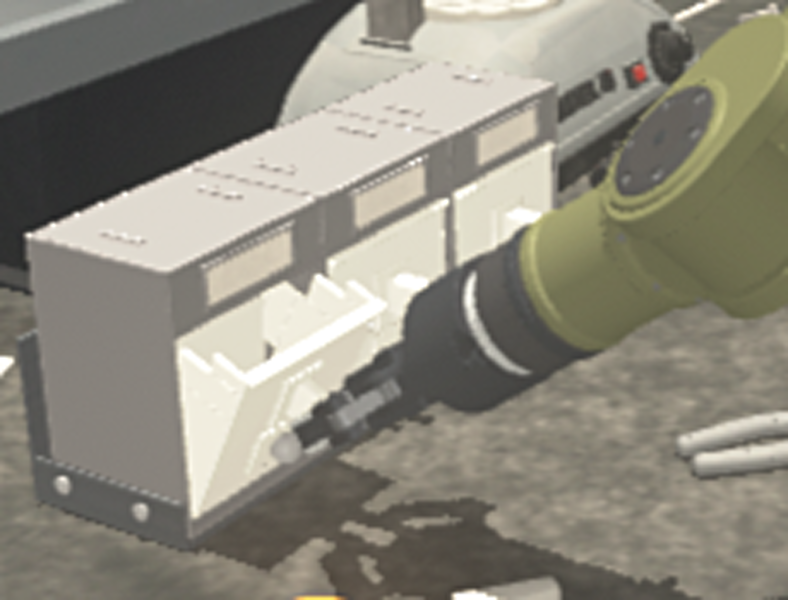

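```bash
cat >> kin.py <<'E'
from scipy.spatial.transform import Slerp
VL=np.array([2.39,2.39,3.01,3.14,3.14,3.14])*.07
def plan(p,x0,M0,q0,W,grip):
    x0=np.array(x0);q=np.array(q0)
    for x,M,n in W:
        x=np.array(x);S=Slerp([0,1],R.from_matrix([M0,M]));xp,Mp=x0,M0;out=[];cm=0;vm=0
        for k in range(1,n+1):
            xk=x0+(x-x0)*k/n;Mk=S(k/n).as_matrix()
            f=lambda z:np.r_[(fk(p,z)[0]-xk)*10,R.from_matrix((fk(p,z)[1]@C).T@Mk).as_rotvec()]
            r=least_squares(f,np.clip(q,lo+1e-4,hi-1e-4),bounds=(lo,hi));cm=max(cm,(2*r.cost)**.5);vm=max(vm,(abs(r.x-q)/VL).max());q=r.x
            w=np.degrees(R.from_matrix(Mp.T@Mk).as_rotvec());out.append([round(float(v),2) for v in np.r_[w,(xk-xp)@Mp*100]]+[grip]);xp,Mp=xk,Mk
        print("WP",x.round(3),n,"err %.3f speed %.2f"%(cm,vm),"q",q.round(2).tolist());print(str(out) if np.ptp(np.array(out),0).max()>.03 else f"{n} x {out[n//2]}")
        x0,M0=x,M
    return q
E
python3 - <<'E'
from kin import *; from h import *
p=fit().x; st=state(); M=rot().as_matrix(); c=np.array([.532,-.344,.048]); t=tool(15,30)[:,2]; g=c+.019*t
print("marker",unproj("top",[[444,286],[480,316]],.01)); print("black",unproj("top",[[382.5,227.5]],.067))
plan(p,st['eef_pos'],M,st['q'],[([.52,.305,.12],tool(48),4),([.42,.2,.28],tool(90,0),9),([.42,-.2,.28],tool(90,30),11),
 (g-.14*t+[0,0,.10],tool(30,30),10),(g-.14*t,tool(15,30),4),(g,tool(15,30),7)],8.5)
E
```

```text
marker [[ 0.40105286 -0.40844196  0.01      ]
 [ 0.32127547 -0.50230142  0.01      ]]
black [[ 0.54867688 -0.23645411  0.067     ]]
WP [0.52  0.305 0.12 ] 4 err 0.000 speed 0.76 q [0.8, 0.09, -0.89, 0.03, -0.5, 0.65]
[[-0.07, 2.94, -0.02, -0.55, -0.01, -2.03, 8.5], [-0.07, 2.94, -0.02, -0.45, -0.01, -2.05, 8.5], [-0.07, 2.94, -0.02, -0.34, -0.0, -2.07, 8.5], [-0.07, 2.94, -0.02, -0.24, -0.0, -2.09, 8.5]]
WP [0.42 0.2  0.28] 9 err 0.000 speed 0.78 q [0.44, 0.04, -0.26, 1.26, -0.0, 0.44]
[[0.0, 4.67, 0.0, -0.36, -1.17, -2.06, 8.5], [0.0, 4.67, 0.0, -0.19, -1.17, -2.09, 8.5], [0.0, 4.67, 0.0, -0.02, -1.17, -2.1, 8.5], [0.0, 4.67, 0.0, 0.15, -1.17, -2.09, 8.5], [0.0, 4.67, 0.0, 0.32, -1.17, -2.07, 8.5], [0.0, 4.67, 0.0, 0.48, -1.17, -2.04, 8.5], [0.0, 4.67, 0.0, 0.65, -1.17, -1.99, 8.5], [0.0, 4.67, 0.0, 0.81, -1.17, -1.93, 8.5], [0.0, 4.67, 0.0, 0.96, -1.17, -1.86, 8.5]]
WP [ 0.42 -0.2   0.28] 11 err 0.000 speed 0.61 q [-0.44, 0.04, -0.26, 1.26, 0.0, -0.97]
[[-0.0, 0.0, -2.73, 0.0, -3.64, 0.0, 8.5], [-0.0, -0.0, -2.73, 0.17, -3.63, -0.0, 8.5], [-0.0, -0.0, -2.73, 0.35, -3.62, -0.0, 8.5]
[... 567 characters left out ...]
79, 8.5], [0.0, -6.0, -0.0, 1.18, -1.81, 0.67, 8.5], [0.0, -6.0, 0.0, 1.25, -1.81, 0.55, 8.5], [0.0, -6.0, 0.0, 1.3, -1.81, 0.41, 8.5], [-0.0, -6.0, -0.0, 1.34, -1.81, 0.27, 8.5], [0.0, -6.0, -0.0, 1.36, -1.81, 0.13, 8.5], [0.0, -6.0, 0.0, 1.36, -1.81, -0.01, 8.5], [-0.0, -6.0, 0.0, 1.35, -1.81, -0.15, 8.5]]
WP [ 0.431 -0.402  0.079] 4 err 0.000 speed 0.62 q [-1.3, 0.88, -0.21, 1.24, 1.21, -2.36]
[[0.0, -3.75, -0.0, 2.17, 0.0, 1.25, 8.5], [-0.0, -3.75, 0.0, 2.24, 0.0, 1.11, 8.5], [-0.0, -3.75, 0.0, 2.31, 0.0, 0.96, 8.5], [-0.0, -3.75, -0.0, 2.37, -0.0, 0.8, 8.5]]
WP [ 0.548 -0.335  0.043] 7 err 0.000 speed 0.72 q [-1.07, 0.78, -0.48, 0.4, 1.31, -1.66]
7 x [0.0, 0.0, 0.0, -0.0, 0.0, 2.0, 8.5]
```

Request:
play_rows([
  [[0, 0, 0, 0, 0, -0.2, 4], [0, 0, 0, 0, 0, -0.3, 4], [0, 0, 0, -0.1, 0, -0.5, 4], [0, 2.9, 0, -0.5, 0, -2, 4], [0, 2.9, 0, -0.5, 0, -2, 4], [0, 2.9, 0, -0.3, 0, -2, 4], [0, 2.9, 0, -0.2, 0, -2, 4]],
])

```text
time: 8.95
eef_pos: [0.5123, 0.3059, 0.1238]
eef_rot: [0.355, 0.001, 0.935, -0.003]
force: [0.8, 1.1, -0.2]
finger_gap: 0.469
gripper_force: 0.0
```

Request:
play_rows([
  [[0, 4.7, 0, -0.4, -1.2, -2, 8], [0, 4.7, 0, -0.2, -1.2, -2, 8], [0, 4.7, 0, 0, -1.2, -2, 8], [0, 4.7, 0, 0.2, -1.2, -2, 8], [0, 4.7, 0, 0.3, -1.2, -2, 8], [0, 4.7, 0, 0.5, -1.2, -2, 8.5], [0, 4.7, 0, 0.7, -1.2, -2, 8.5], [0, 4.7, 0, 0.8, -1.2, -1.9, 8.5], [0, 4.7, 0, 1, -1.2, -1.9, 8.5]],
])

```text
time: 9.85
eef_pos: [0.4145, 0.1991, 0.2814]
eef_rot: [-0.007, 0.002, 1.0, -0.002]
force: [-0.3, 0.2, 0.3]
finger_gap: 0.994
gripper_force: 0.0
```

Request:
play_rows([
  [[0, 0, -2.7, 0, -3.6, 0, 8.5], [0, 0, -2.7, 0.2, -3.6, 0, 8.5], [0, 0, -2.7, 0.3, -3.6, 0, 8.5], [0, 0, -2.7, 0.5, -3.6, 0, 8.5], [0, 0, -2.7, 0.7, -3.6, 0, 8.5], [0, 0, -2.7, 0.9, -3.5, 0, 8.5], [0, 0, -2.7, 1, -3.5, 0, 8.5], [0, 0, -2.7, 1.2, -3.4, 0, 8.5], [0, 0, -2.7, 1.4, -3.4, 0, 8.5], [0, 0, -2.7, 1.5, -3.3, 0, 8.5], [0, 0, -3, 1.7, -3.2, 0, 8.5], [0, 0, 0, 0, 0, 0, 8.5]],
])

```text
time: 11.05
eef_pos: [0.4116, -0.2017, 0.2815]
eef_rot: [-0.006, -0.255, 0.967, -0.001]
force: [-1.0, 0.1, -0.0]
finger_gap: 0.994
gripper_force: 0.0
```

Run:
```python
from kin import *; from h import *
s=capture("side")[:,:,::-1]; t=capture("top")[:,:,::-1]
cv2.imwrite("pics/t3.png",t);cv2.imwrite("pics/s3.png",s)
a=cv2.resize(s[180:340,105:305],(500,400),interpolation=cv2.INTER_CUBIC);b=cv2.resize(t[145:245,130:205],(300,400),interpolation=cv2.INTER_CUBIC)
cv2.imwrite("pics/c3.png",np.hstack([a,b]))
p=fit().x; st=state(); M=rot().as_matrix(); c=np.array([.532,-.344,.048]); t=tool(15,30)[:,2]; g=c+.019*t
print(st['time'],st['eef_pos'],st['force'])
plan(p,st['eef_pos'],M,st['q'],[(g-.14*t+[0,0,.10],tool(30,30),10),(g-.14*t,tool(15,30),4),(g,tool(15,30),7)],8.5)
# expected front top corners at .8
rx=np.array([.60694,.17423]);yw=-.00929
for ph in (.6,.7,.8):
  P=[]
  for yy in (.189,.071):
    l=np.array([-np.sin(ph)*.112,yy]);P.append([rx[0]+l[0]-yw*-0-np.sin(yw)*l[1],rx[1]+np.sin(yw)*l[0]+l[1],.014+np.cos(ph)*.112])
  print(ph,((proj("side",P)-[105,180])*2.5).round(),((proj("top",P)-[130,145])*4).round()+[500,0])
```

```text
11.15 [ 0.41177543 -0.19878869  0.28166464] [-0.21928846  0.39662144 -0.40195951]
WP [ 0.431 -0.402  0.179] 10 err 0.000 speed 0.66 q [-1.25, 0.52, -0.29, 1.1, 1.01, -1.96]
[[0.0, -6.07, -0.04, 0.83, -1.87, 1.03, 8.5], [0.0, -6.07, -0.04, 0.94, -1.87, 0.93, 8.5], [0.0, -6.07, -0.04, 1.03, -1.87, 0.83, 8.5], [0.0, -6.07, -0.04, 1.11, -1.86, 0.72, 8.5], [0.0, -6.07, -0.04, 1.18, -1.86, 0.59, 8.5], [0.0, -6.07, -0.04, 1.24, -1.86, 0.47, 8.5], [0.0, -6.07, -0.04, 1.29, -1.86, 0.33, 8.5], [0.0, -6.07, -0.04, 1.31, -1.86, 0.19, 8.5], [0.0, -6.07, -0.04, 1.33, -1.86, 0.05, 8.5], [0.0, -6.07, -0.04, 1.33, -1.86, -0.09, 8.5]]
WP [ 0.431 -0.402  0.079] 4 err 0.000 speed 0.62 q [-1.3, 0.88, -0.21, 1.24, 1.21, -2.36]
[[0.0, -3.75, -0.0, 2.17, 0.0, 1.25, 8.5], [-0.0, -3.75, 0.0, 2.24, 0.0, 1.11, 8.5], [-0.0, -3.75, 0.0, 2.31, 0.0, 0.96, 8.5], [-0.0, -3.75, -0.0, 2.37, -0.0, 0.8, 8.5]]
WP [ 0.548 -0.335  0.043] 7 err 0.000 speed 0.72 q [-1.07, 0.78, -0.48, 0.4, 1.31, -1.66]
7 x [0.0, 0.0, 0.0, -0.0, 0.0, 2.0, 8.5]
0.6 [[224. 291.]
 [321. 232.]] [[578. 315.]
 [762. 318.]]
0.7 [[235. 302.]
 [331. 242.]] [[580. 331.]
 [764. 334.]]
0.8 [[244. 314.]
 [339. 253.]] [[582. 346.]
 [766. 349.]]
```

View pics/c3.png

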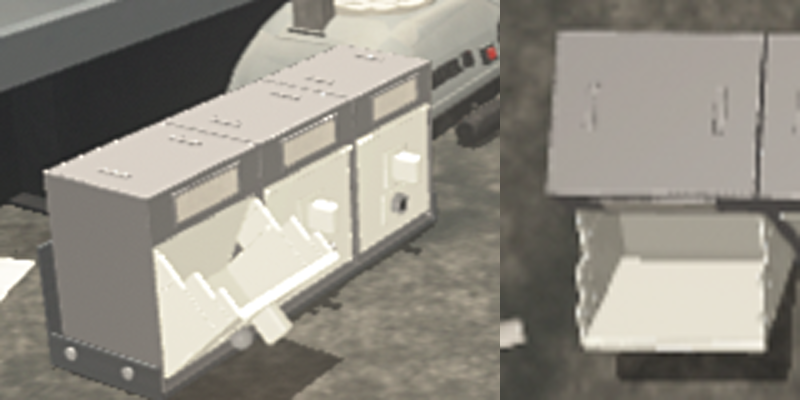

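Request:
play_rows([
  [[0, -6.1, 0, 0.8, -1.9, 1, 8.5], [0, -6.1, 0, 0.9, -1.9, 0.9, 8.5], [0, -6.1, 0, 1, -1.9, 0.8, 8.5], [0, -6.1, 0, 1.1, -1.9, 0.7, 8.5], [0, -6.1, 0, 1.2, -1.9, 0.6, 8.5], [0, -6.1, 0, 1.2, -1.8, 0.5, 8.5], [0, -6.1, 0, 1.3, -1.8, 0.3, 8.5], [0, -6.1, 0, 1.3, -1.8, 0.2, 8.5], [0, -6.1, 0, 1.3, -1.8, 0, 8.5], [0, -6.1, 0, 1.3, -1.8, 0, 8.5]],
])

```text
time: 12.15
eef_pos: [0.4339, -0.3998, 0.1818]
eef_rot: [0.488, -0.222, 0.834, 0.13]
force: [-0.2, 0.6, 0.3]
finger_gap: 0.994
gripper_force: 0.0
```

Request:
play_rows([
  [[0, -3.7, 0, 2.2, 0, 1.2, 8.5], [0, -3.7, 0, 2.2, 0, 1.1, 8.5], [0, -3.7, 0, 2.3, 0, 1, 8.5], [0, -3.7, 0, 2.3, 0, 0.8, 8.5], [0, 0, 0, 0, 0, 0, 8.5], [0, 0, 0, 0, 0, 0, 8.5]],
])

```text
time: 12.75
eef_pos: [0.4344, -0.3983, 0.0817]
eef_rot: [0.589, -0.202, 0.766, 0.16]
force: [0.2, -0.2, 1.0]
finger_gap: 1.0
gripper_force: 0.0
```

Run:
```python
from kin import *; from h import *
p=fit().x; st=state(); M=rot().as_matrix(); c=np.array([.532,-.344,.048]); t=tool(15,30)[:,2]; g=c+.019*t
print(st['time'],st['eef_pos'],st['force'],M.round(3))
plan(p,st['eef_pos'],M,st['q'],[(g-.09*t,tool(15,30),2),(g,tool(15,30),6)],8.5)
s=capture("top")[:,:,::-1]; cv2.imwrite("pics/t4.png",cv2.resize(s[170:340,320:520],(706,600),interpolation=cv2.INTER_CUBIC))
```

```text
12.75 [ 0.43436664 -0.39832928  0.08165381] [ 0.19712367 -0.15083252  1.04172667] [[-0.224 -0.498  0.838]
 [-0.122  0.867  0.483]
 [-0.967  0.006 -0.255]]
WP [ 0.473 -0.378  0.066] 2 err 0.000 speed 0.53 q [-1.22, 0.84, -0.29, 1.01, 1.26, -2.17]
2 x [-0.02, 0.1, -0.18, 0.18, -0.09, 2.28, 8.5]
WP [ 0.548 -0.335  0.043] 6 err 0.000 speed 0.54 q [-1.07, 0.78, -0.48, 0.4, 1.31, -1.66]
6 x [0.0, 0.0, 0.0, 0.0, 0.0, 1.5, 8.5]
```

View pics/t4.png

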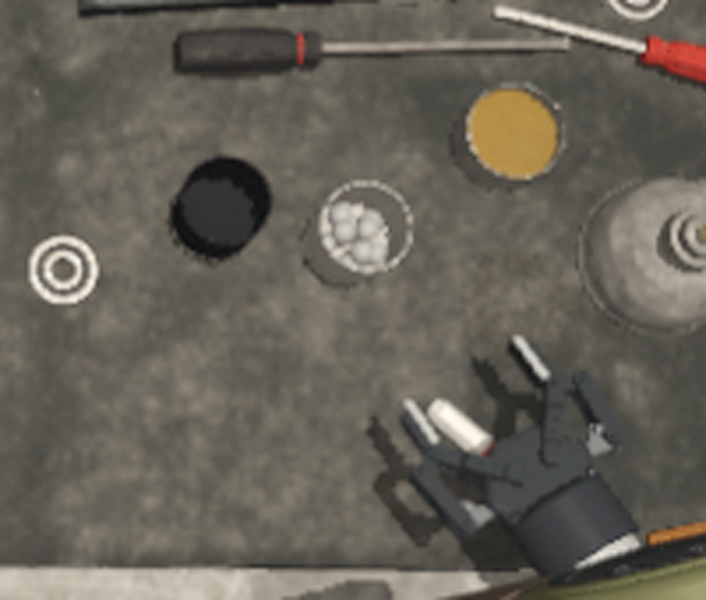

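Request:
play_rows([
  [[0, 0.1, -0.2, 0.2, -0.1, 2.3, 8.54], [0, 0.1, -0.2, 0.2, -0.1, 2.3, 8.54], [0, 0, 0, 0, 0, 1.5, 8.54], [0, 0, 0, 0, 0, 1.5, 8.54], [0, 0, 0, 0, 0, 1.5, 8.54], [0, 0, 0, 0, 0, 1.5, 8.54], [0, 0, 0, 0, 0, 1.5, 8.54], [0, 0, 0, 0, 0, 1.5, 8.54], [0, 0, 0, 0, 0, 0, 8.54]],
])

```text
time: 13.7
eef_pos: [0.5499, -0.3365, 0.0482]
eef_rot: [0.589, -0.21, 0.765, 0.152]
force: [-0.4, -0.3, -0.2]
finger_gap: 1.002
gripper_force: 0.0
```

Run:
```python
from kin import *; from h import *
st=state(); M=rot().as_matrix(); c=np.array([.532,-.344,.048]); t=tool(15,30)[:,2]; g=c+.019*t
print(st['time'],st['eef_pos'],g,(g-st['eef_pos'])@M,st['force'],M.round(3))
t=capture("top")[:,:,::-1]; s=capture("side")[:,:,::-1]
a=cv2.resize(t[190:280,370:470],(400,360),interpolation=cv2.INTER_CUBIC);b=cv2.resize(s[180:270,310:410],(400,360),interpolation=cv2.INTER_CUBIC)
cv2.imwrite("pics/c5.png",np.hstack([a,b]))
```

```text
13.7 [ 0.5499452  -0.33646642  0.04822756] [ 0.54789381 -0.3348237   0.04308244] [0.0051824  0.00252144 0.00040503] [-0.44740395 -0.29053258 -0.20986112] [[-0.218 -0.501  0.838]
 [-0.142  0.865  0.481]
 [-0.966 -0.014 -0.259]]
```

View pics/c5.png

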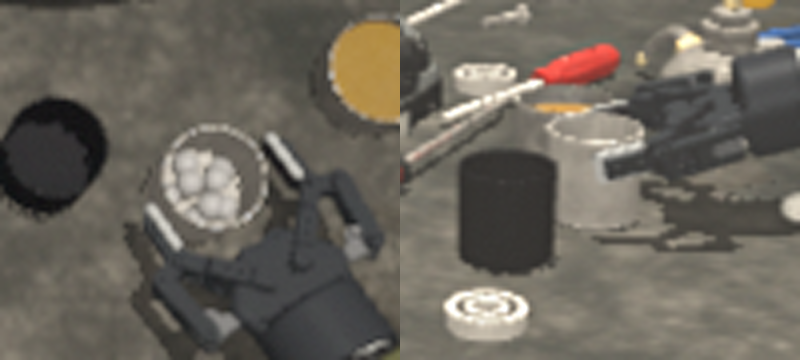

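Request:
play_rows([
  [[0, 0, 0, 0.2, 0.2, 0.4, 8.54], [0, 0, 0, 0.2, 0, 0.4, 8.54], [0, 0, 0, 0, 0, 0, 8.54], [0, 0, 0, 0, 0, 0, 6], [0, 0, 0, 0, 0, 0, 6], [0, 0, 0, 0, 0, 0, 6], [0, 0, 0, 0, 0, 0, 6], [0, 0, 0, 0, 0, 0, 6]],
])

```text
time: 14.6
eef_pos: [0.5529, -0.3329, 0.0388]
eef_rot: [0.59, -0.206, 0.765, 0.154]
force: [-4.2, -3.1, 5.7]
finger_gap: 0.774
gripper_force: 67.0
```

Request:
play_rows([
  [[0, 0, 0, -0.5, 0, -0.1, 6], [0, 0, 0, -1, 0, -0.2, 6], [0, 0, 0, -1.5, 0, -0.4, 6], [0, 0, 0, -1.5, 0, -0.4, 6], [0, 0, 0, 0, 0, 0, 6]],
])

```text
time: 15.1
eef_pos: [0.5542, -0.332, 0.0867]
eef_rot: [0.589, -0.207, 0.766, 0.154]
force: [-0.4, -0.1, -2.9]
finger_gap: 0.775
gripper_force: 66.6
```

Run:
```python
from kin import *; from h import *
np.set_printoptions(precision=3,suppress=True)
p=fit().x; st=state(); M=rot().as_matrix()
print(st['time'],st['eef_pos'],st['finger_gap'],st['gripper_force'],st['force'])
t=capture("top")[:,:,::-1]; s=capture("side")[:,:,::-1]
a=cv2.resize(t[190:280,370:470],(400,360),interpolation=cv2.INTER_CUBIC);b=cv2.resize(s[170:260,310:410],(400,360),interpolation=cv2.INTER_CUBIC)
cv2.imwrite("pics/c6.png",np.hstack([a,b]))
L=[.553,.304,.15]
def rl(x): return x
for a,yaw,psi in ((15,65,0),(15,70,0),(15,75,10),(15,70,-10),(15,80,15),(15,60,0)):
    print("==",a,yaw,psi)
    q=[.2,.5,-.5,.3,1,-1.5]; 
    for tau in (0,30,60,90,110,125,135):
        LL=np.array(L)+([-.03,0,.06] if tau<10 else [0,0,0])
        x,m=pour(a,yaw,psi,tau,LL); r=ik(p,x,m,C,q); q=r.x; print(tau,x,round((2*r.cost)**.5,3),q)
```

```text
15.1 [ 0.554 -0.332  0.087] 0.7747273659514835 66.61807217475143 [-0.407 -0.127 -2.891]
== 15 65 0
0 [0.497 0.321 0.183] 0.175 [ 0.049  0.229 -1.03  -0.417  1.099 -0.736]
30 [0.517 0.321 0.14 ] 0.0 [ 0.07   0.295 -0.936 -0.246  1.031 -0.386]
60 [0.517 0.321 0.159] 0.0 [ 0.059  0.388 -0.562  0.555  1.066 -0.384]
90 [0.526 0.321 0.176] 0.0 [ 0.051  0.653 -0.161  1.24   1.092 -0.414]
110 [0.537 0.321 0.184] 0.0 [ 0.047  0.864  0.092  1.656  1.102 -0.444]
125 [0.546 0.321 0.187] 0.0 [ 0.045  1.024  0.259  1.948  1.107 -0.468]
135 [0.553 0.321 0.188] 0.0 [ 0.044  1.126  0.353  2.129  1.109 -0.485]
== 15 70 0
0 [0.495 0.321 0.183] 0.105 [ 0.037  0.265 -1.03  -0.454  1.15  -0.768]
30 [0.516 0.321 0.141] 0.0 [ 0.045  0.348 -0.863 -0.109  1.119 -0.522]
60 [0.516 0.321 0.161] 0.0 [ 0.039  0.459 -0.509  0.659  1.142 -0.525]
90 [0.526 0.321 0.178] 0.0 [ 0.034  0.712 -0.14   1.322  1.158 -0.551]
110 [0.537 0.321 0.185] 0.0 [ 0.032  0.906  0.084  1.723  1.164 -0.575]
125 [0.547 0.321 0.188] 0.0 [ 0.031  1.05   0.225  2.     1.167 -0.595]
135 [0.554 0.321 0.189] 0.005 [ 0.03   1.135  0.295  2.16   
[... 1370 characters left out ...]
.094  1.041  0.407  1.995  0.926 -0.677]
125 [0.542 0.318 0.187] 0.041 [ 0.097  1.147  0.534  2.16   0.927 -0.562]
135 [0.548 0.32  0.188] 0.127 [ 0.09   1.15   0.525  2.16   0.954 -0.418]
== 15 60 0
0 [0.498 0.32  0.183] 0.243 [ 0.065  0.188 -1.03  -0.379  1.039 -0.696]
30 [0.518 0.32  0.139] 0.0 [ 0.102  0.246 -0.994 -0.344  0.932 -0.276]
60 [0.517 0.32  0.158] 0.0 [ 0.084  0.326 -0.6    0.486  0.983 -0.269]
90 [0.526 0.32  0.175] 0.0 [ 0.07   0.605 -0.171  1.186  1.021 -0.303]
110 [0.536 0.32  0.183] 0.0 [ 0.064  0.832  0.107  1.615  1.037 -0.337]
125 [0.545 0.32  0.186] 0.0 [ 0.061  1.007  0.298  1.919  1.045 -0.367]
135 [0.552 0.32  0.187] 0.0 [ 0.059  1.12   0.411  2.11   1.047 -0.387]
```

View pics/c6.png

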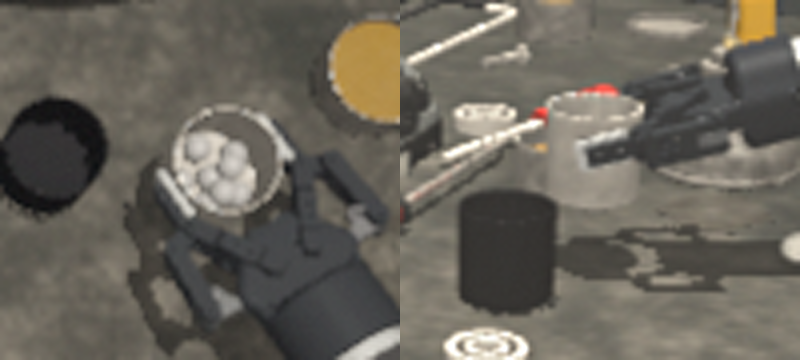

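```bash
cat >> kin.py <<'E'
S=.0245
def pour(a,yaw,psi,tau,L,h=.045):
    T=R.from_rotvec(np.radians(tau)*np.array([-np.sin(np.radians(psi)),np.cos(np.radians(psi)),0])).as_matrix()
    u=np.array([np.cos(np.radians(psi)),np.sin(np.radians(psi)),0])
    g=np.array(L)-T@(u*.034+np.array([0,0,.067-h])); M=T@tool(a,yaw)
    return g+M[:,2]*S,M
def clear(x,M):
    "margin (m) of gripper+wrist points to rack box"
    m=9
    for s in np.linspace(.0,.33,23):
        for k in range(12):
            if s<.073: P=x-M[:,2]*s+M[:,0]*.012*np.cos(k)+M[:,1]*(.052 if k%2 else -.052)
            else: P=x-M[:,2]*s+.045*(M[:,0]*np.cos(k*.524)+M[:,1]*np.sin(k*.524))
            d=np.maximum(0,np.array([.606-P[0],max(-.03-P[1],P[1]-.37),P[2]-.169])); m=min(m,np.linalg.norm(d))
            f=np.maximum(0,np.array([.525-P[0],max(.243-P[1],P[1]-.365),P[2]-.094])); m=min(m,np.linalg.norm(f))
    return m
E
python3 - <<'E'
from kin import *; from h import *
np.set_printoptions(precision=2,suppress=True)
print("cup now",unproj("top",[[427,230]],.115))
p=fit().x
for yaw in (30,45,60,75):
  for psi in (-90,-70,-50,-30,-10):
    q=[.1,.5,-.6,.4,.9,-1.];cs=[];ms=[]
    for tau in (30,60,90,110,130):
        x,m=pour(15,yaw,psi,tau,[.555,.304,.15]); r=ik(p,x,m,C,q); q=r.x; cs.append((2*r.cost)**.5); ms.append(clear(x,m)*1e3)
    print(yaw,psi,np.array(cs),np.array(ms))
E
```

```text
cup now [[ 0.53 -0.34  0.11]]
30 -90 [0.53 0.66 0.91 1.1  1.28] [2.25 2.25 2.25 2.25 2.25]
30 -70 [0.52 0.6  0.57 0.64 0.73] [14.6  21.55 24.57 25.67 25.86]
30 -50 [0.38 0.31 0.27 0.26 0.18] [11.03 18.04 34.23 41.91 38.58]
30 -30 [0.25 0.01 0.   0.   0.  ] [10.76 17.58 31.83 29.87 14.79]
30 -10 [0.13 0.   0.   0.   0.  ] [13.83 22.92 36.45 23.12  5.62]
45 -90 [0.34 0.62 0.99 1.24 1.47] [0.   0.   0.   2.22 3.53]
45 -70 [0.34 0.43 0.65 0.8  0.93] [10.56 13.14 14.34 14.2  13.3 ]
45 -50 [0.34 0.35 0.28 0.31 0.37] [13.41 22.17 35.25 37.73 37.23]
45 -30 [0.23 0.07 0.   0.   0.  ] [10.64 17.37 32.97 29.71 16.99]
45 -10 [0.11 0.   0.   0.   0.  ] [11.22 18.38 32.34 20.08  1.03]
60 -90 [0.2  0.63 1.08 1.37 1.64] [0. 0. 0. 0. 0.]
60 -70 [0.15 0.45 0.78 0.97 1.15] [5.15 5.31 4.53 5.37 3.44]
60 -50 [0.15 0.21 0.39 0.5  0.6 ] [17.5  19.85 24.61 22.56 20.76]
60 -30 [0.12 0.08 0.01 0.04 0.12] [12.42 20.45 38.   31.44 20.67]
60 -10 [0.02 0.   0.   0.   0.  ] [10.47 17.07 31.24 14.8   0.  ]
75 -90 [0.2  0.69 1.18 1.5  1.81] [0. 0. 0. 0. 0.]
75 -70 [0.14 0.55 0.93 1.16 1.36] [0. 0. 0. 0. 0.]
75 -50 [0.03 0.32 0.58 0.72 0.83] [6.87 5.94 0.12 4.13 7.61]
75 -30 [0.   0.06 0.21 0.28 0.33] [15.96 21.36 24.7  25.05 21.29]
75 -10 [0.   0.   0.   0.02 0.1 ] [11.62 19.07 17.66  0.82  0.  ]
```

Run:
```python
from kin import *; from h import *
np.set_printoptions(precision=2,suppress=True)
p=fit().x; st=state();q0=st['q']
print(q0)
for yaw in (30,40,50,60,70):
  for tau in (0,25,45,55):
    o=[]
    for L in ([.53,.1,.3],[.54,.3,.3],[.54,.3,.24],[.545,.304,.2],[.555,.304,.155]):
        x,m=pour(15,yaw,-30,tau,L); r=ik(p,x,m,C,[.1,.5,-.6,.4,.9,-1.]); o.append((2*r.cost)**.5)
    print(yaw,tau,np.array(o))
```

```text
[-1.06  0.69 -0.5   0.4   1.31 -1.6 ]
30 0 [0.35 0.32 0.41 0.45 0.48]
30 25 [0.11 0.12 0.2  0.25 0.28]
30 45 [0.   0.   0.05 0.09 0.12]
30 55 [0.   0.   0.   0.02 0.05]
40 0 [0.24 0.3  0.39 0.42 0.44]
40 25 [0.06 0.14 0.22 0.25 0.27]
40 45 [0.   0.02 0.09 0.12 0.14]
40 55 [0.   0.   0.03 0.07 0.08]
50 0 [0.11 0.24 0.3  0.33 0.34]
50 25 [0.   0.12 0.18 0.21 0.22]
50 45 [0.   0.04 0.1  0.12 0.13]
50 55 [0.   0.01 0.07 0.09 0.09]
60 0 [0.   0.14 0.19 0.21 0.21]
60 25 [0.   0.08 0.12 0.14 0.14]
60 45 [0.   0.05 0.09 0.1  0.09]
60 55 [0.   0.04 0.08 0.09 0.08]
70 0 [0.   0.02 0.06 0.07 0.07]
70 25 [0.   0.01 0.04 0.05 0.04]
70 45 [0.   0.04 0.06 0.06 0.03]
70 55 [0.   0.07 0.09 0.06 0.  ]
```

```bash
cat > w.py <<'E'
from kin import *; from h import *
p=fit().x; st=state();M=rot().as_matrix();print(st['time'],st['eef_pos'])
P=lambda yaw,psi,tau,L,n:(*pour(15,yaw,psi,tau,L),n)
Ws=[P(30,-30,0,[.53,-.30,.27],8),P(62,-30,0,[.53,.10,.30],14),P(46,-30,25,[.53,.12,.30],6),P(30,-30,45,[.53,.14,.30],6),
 P(30,-30,47,[.542,.304,.28],6),P(30,-30,60,[.553,.306,.165],7)]+[P(30,-30,t,[.553,.306,.158],4) for t in (70,80,90)]+[P(30,-30,t,[.553,.306,.155],3) for t in (100,110,120,125)]
E
python3 - <<'E'
from w import *
for W in Ws: print(round(clear(W[0],W[1])*1e3),end=" ")
print(); plan(p,st['eef_pos'],M,st['q'],Ws,6)
E
```

```text
15.2 [ 0.55363594 -0.33138647  0.08450356]
236 104 111 125 102 33 30 37 40 40 35 25 21 
WP [ 0.521 -0.271  0.242] 8 err 0.000 speed 0.26 q [-1.06, 0.35, -0.59, 0.66, 1.31, -1.6]
8 x [-0.02, -0.01, 0.04, -1.91, 0.85, -0.49, 6]
WP [0.512 0.138 0.272] 14 err 0.000 speed 0.41 q [-0.38, 0.06, -0.92, 0.21, 1.29, -1.17]
[[-2.21, -0.0, -0.59, -0.57, 2.56, 1.3, 6], [-2.21, 0.0, -0.59, -0.6, 2.51, 1.4, 6], [-2.21, -0.0, -0.59, -0.62, 2.44, 1.49, 6], [-2.21, 0.0, -0.59, -0.65, 2.38, 1.59, 6], [-2.21, 0.0, -0.59, -0.67, 2.31, 1.68, 6], [-2.21, -0.0, -0.59, -0.69, 2.24, 1.76, 6], [-2.21, 0.0, -0.59, -0.72, 2.16, 1.85, 6], [-2.21, -0.0, -0.59, -0.74, 2.08, 1.93, 6], [-2.21, 0.0, -0.59, -0.76, 1.99, 2.01, 6], [-2.21, 0.0, -0.59, -0.78, 1.91, 2.08, 6], [-2.21, -0.0, -0.59, -0.8, 1.82, 2.16, 6], [-2.21, 0.0, -0.59, -0.82, 1.72, 2.22, 6], [-2.21, -0.0, -0.59, -0.83, 1.63, 2.29, 6], [-2.21, -0.0, -0.59, -0.85, 1.53, 2.35, 6]]
WP [0.509 0.159 0.286] 6 err 0.037 speed 0.83 q [-0.28, -0.14, -1.03, -0.01, 1.09, -0.36]
[[1.46, 0.44, 4.69, -0.31, 0.2, 0.21, 6], [1.46, 0.44, 4.69, -0.29, 0.23, 0.2, 6], [1.46,
[... 1248 characters left out ...]
6, 1.25, 2.09, -0.08, 0.11, -0.08, 6]
WP [0.539 0.338 0.18 ] 4 err 0.000 speed 0.15 q [0.12, 0.22, -0.8, -0.0, 0.97, 0.78]
4 x [-0.56, 1.25, 2.09, -0.08, 0.11, -0.08, 6]
WP [0.542 0.336 0.182] 3 err 0.000 speed 0.19 q [0.08, 0.3, -0.72, 0.12, 1.08, 0.81]
3 x [-0.75, 1.67, 2.79, -0.13, 0.05, -0.07, 6]
WP [0.547 0.333 0.186] 3 err 0.000 speed 0.22 q [0.05, 0.38, -0.64, 0.26, 1.18, 0.82]
3 x [-0.75, 1.67, 2.79, -0.11, 0.14, -0.11, 6]
WP [0.552 0.33  0.188] 3 err 0.000 speed 0.26 q [0.03, 0.46, -0.55, 0.42, 1.28, 0.81]
3 x [-0.75, 1.67, 2.79, -0.11, 0.14, -0.11, 6]
WP [0.554 0.329 0.189] 3 err 0.000 speed 0.15 q [0.02, 0.51, -0.51, 0.52, 1.32, 0.79]
3 x [-0.37, 0.83, 1.39, -0.05, 0.07, -0.06, 6]
```

Request:
play_rows([
  [[0, 0, 0, -1, 0.5, -0.3, 6], [0, 0, 0, -2, 0.9, -0.5, 6], [0, 0, 0, -2, 0.9, -0.5, 6], [0, 0, 0, -2, 0.9, -0.5, 6], [0, 0, 0, -2, 0.9, -0.5, 6], [0, 0, 0, -2, 0.9, -0.5, 6], [0, 0, 0, -2, 0.9, -0.5, 6], [0, 0, 0, -1.6, 0.7, -0.4, 6], [0, 0, 0, -0.8, 0.4, -0.2, 6]],
])

```text
time: 16.1
eef_pos: [0.5197, -0.2679, 0.2436]
eef_rot: [0.589, -0.206, 0.766, 0.155]
force: [-0.0, -0.3, -3.0]
finger_gap: 0.776
gripper_force: 66.8
```

Request:
play_rows([
  [[-1.1, 0, -0.3, -0.3, 1.3, 0.7, 6], [-2.2, 0, -0.6, -0.6, 2.5, 1.4, 6], [-2.2, 0, -0.6, -0.6, 2.4, 1.5, 6], [-2.2, 0, -0.6, -0.6, 2.4, 1.6, 6], [-2.2, 0, -0.6, -0.7, 2.3, 1.7, 6], [-2.2, 0, -0.6, -0.7, 2.2, 1.8, 6], [-2.2, 0, -0.6, -0.7, 2.2, 1.8, 6], [-2.2, 0, -0.6, -0.7, 2.1, 1.9, 6], [-2.2, 0, -0.6, -0.8, 2, 2, 6], [-2.2, 0, -0.6, -0.8, 1.9, 2.1, 6], [-2.2, 0, -0.6, -0.8, 1.8, 2.2, 6], [-2.2, 0, -0.6, -0.8, 1.7, 2.2, 6]],
])

```text
time: 17.3
eef_pos: [0.5195, 0.0698, 0.2636]
eef_rot: [0.536, -0.376, 0.7, 0.285]
force: [-0.1, -0.3, -2.3]
finger_gap: 0.773
gripper_force: 66.8
```

Request:
play_rows([
  [[-2.2, 0, -0.6, -0.8, 1.6, 2.3, 6], [-2.2, 0, -0.6, -0.8, 1.5, 2.3, 6], [-1.1, 0, -0.3, -0.4, 0.7, 1.2, 6], [0, 0, 0, 0, 0, 0, 6], [0, 0, 0, 0, 0, 0, 6]],
])

```text
time: 17.8
eef_pos: [0.5198, 0.1406, 0.2675]
eef_rot: [0.522, -0.41, 0.681, 0.311]
force: [-0.1, 0.3, -3.2]
finger_gap: 0.771
gripper_force: 67.6
```

Run:
```python
from w import *
print(st['force'],st['finger_gap'],M.round(3))
plan(p,st['eef_pos'],M,st['q'],[P(46,-30,25,[.53,.12,.30],8),P(30,-30,45,[.53,.14,.30],8)],6)
cv2.imwrite("pics/t7.png",capture("top")[:,:,::-1])
```

```text
17.8 [0.51980529 0.14061989 0.26753834]
[-0.08168456  0.25121436 -3.22514778] 0.7712662197649123 [[-0.12  -0.882  0.456]
 [-0.234  0.471  0.85 ]
 [-0.965 -0.005 -0.263]]
WP [0.509 0.159 0.286] 8 err 0.037 speed 0.58 q [-0.28, -0.14, -1.03, -0.01, 1.09, -0.36]
[[1.06, 0.31, 3.55, -0.26, 0.23, 0.07, 6], [1.06, 0.31, 3.55, -0.25, 0.24, 0.06, 6], [1.06, 0.31, 3.55, -0.23, 0.26, 0.06, 6], [1.06, 0.31, 3.55, -0.22, 0.27, 0.05, 6], [1.06, 0.31, 3.55, -0.2, 0.29, 0.04, 6], [1.06, 0.31, 3.55, -0.18, 0.3, 0.04, 6], [1.06, 0.31, 3.55, -0.16, 0.31, 0.03, 6], [1.06, 0.31, 3.55, -0.14, 0.32, 0.02, 6]]
WP [0.509 0.176 0.296] 8 err 0.034 speed 0.32 q [-0.12, -0.3, -0.97, 0.16, 0.78, 0.14]
[[1.31, 0.94, 2.76, -0.1, 0.18, 0.12, 6], [1.31, 0.94, 2.76, -0.09, 0.19, 0.12, 6], [1.31, 0.94, 2.76, -0.08, 0.2, 0.11, 6], [1.31, 0.94, 2.76, -0.08, 0.2, 0.11, 6], [1.31, 0.94, 2.76, -0.07, 0.21, 0.1, 6], [1.31, 0.94, 2.76, -0.06, 0.21, 0.1, 6], [1.31, 0.94, 2.76, -0.05, 0.22, 0.09, 6], [1.31, 0.94, 2.76, -0.04, 0.22, 0.08, 6]]
```

Request:
play_rows([
  [[1.1, 0.3, 3.5, -0.2, 0.2, 0.1, 6], [1.1, 0.3, 3.5, -0.2, 0.2, 0.1, 6], [1.1, 0.3, 3.5, -0.2, 0.3, 0, 6], [1.1, 0.3, 3.5, -0.2, 0.3, 0, 6], [1.1, 0.3, 3.5, -0.2, 0.3, 0, 6], [1, 0.3, 3.5, -0.2, 0.3, 0, 6], [1, 0.3, 3.5, -0.2, 0.3, 0, 6], [1, 0.3, 3.5, -0.1, 0.3, 0, 6]],
])

```text
time: 18.65
eef_pos: [0.514, 0.1461, 0.2922]
eef_rot: [0.439, -0.203, 0.793, 0.37]
force: [1.1, -0.8, -3.5]
finger_gap: 0.772
gripper_force: 67.6
```

Request:
play_rows([
  [[1.3, 0.9, 2.8, -0.1, 0.2, 0.1, 6], [1.3, 0.9, 2.8, -0.1, 0.2, 0.1, 6], [1.3, 0.9, 2.8, -0.1, 0.2, 0.1, 6], [1.3, 0.9, 2.8, -0.1, 0.2, 0.1, 6], [1.3, 0.9, 2.8, -0.1, 0.2, 0.1, 6], [1.3, 0.9, 2.8, -0.1, 0.2, 0.1, 6], [1.3, 0.9, 2.8, 0, 0.2, 0.1, 6], [1.3, 0.9, 2.8, 0, 0.2, 0.1, 6], [0, 0, 0, 0, 0, 0, 6]],
])

```text
time: 19.55
eef_pos: [0.5143, 0.1632, 0.3024]
eef_rot: [0.326, -0.03, 0.873, 0.362]
force: [0.2, -0.5, -2.5]
finger_gap: 0.773
gripper_force: 67.6
```

Run:
```python
from w import *
print(st['force'],st['finger_gap'])
m=M@tool(15,30).T  # approx cup rotation
ax=M@tool(15,0).T@np.array([0,0,1]); print("cup axis",ax, np.degrees(np.arccos(ax[2])), np.degrees(np.arctan2(ax[1],ax[0])))
plan(p,st['eef_pos'],M,st['q'],[P(30,-30,47,[.542,.304,.28],9),P(30,-30,60,[.553,.306,.165],10)],6)
```

```text
19.55 [0.5143002  0.16323139 0.30240574]
[ 0.17650794 -0.54887613 -2.50510183] 0.7729790192193653
cup axis [ 0.61753164 -0.34520066  0.7067469 ] 45.02915322460819 -29.205223650499796
WP [0.521 0.34  0.277] 9 err 0.000 speed 0.35 q [0.35, -0.2, -1.0, -0.17, 0.45, 0.54]
9 x [-0.01, 0.05, 0.23, 0.48, 1.24, 1.47, 6]
WP [0.532 0.342 0.17 ] 10 err 0.004 speed 0.19 q [0.26, 0.08, -1.03, -0.37, 0.62, 0.63]
[[-0.29, 0.65, 1.09, 0.52, -0.69, 0.64, 6], [-0.29, 0.65, 1.09, 0.5, -0.71, 0.64, 6], [-0.29, 0.65, 1.09, 0.48, -0.72, 0.64, 6], [-0.29, 0.65, 1.09, 0.45, -0.73, 0.64, 6], [-0.29, 0.65, 1.09, 0.43, -0.74, 0.65, 6], [-0.29, 0.65, 1.09, 0.41, -0.75, 0.65, 6], [-0.29, 0.65, 1.09, 0.39, -0.76, 0.65, 6], [-0.29, 0.65, 1.09, 0.37, -0.77, 0.65, 6], [-0.29, 0.65, 1.09, 0.35, -0.78, 0.65, 6], [-0.29, 0.65, 1.09, 0.32, -0.79, 0.65, 6]]
```

Request:
play_rows([
  [[0, 0, 0, 0.2, 0.6, 0.7, 6], [0, 0, 0.3, 0.5, 1.2, 1.5, 6], [0, 0, 0.3, 0.5, 1.2, 1.5, 6], [0, 0, 0.3, 0.5, 1.2, 1.5, 6], [0, 0, 0.3, 0.5, 1.2, 1.5, 6], [0, 0, 0.3, 0.5, 1.3, 1.5, 6], [0, 0, 0.3, 0.5, 1.3, 1.5, 6], [0, 0, 0.3, 0.5, 1.3, 1.4, 6], [0, 0, 0, 0.4, 1.1, 1.3, 6], [0, 0, 0, 0.2, 0.6, 0.7, 6], [0, 0, 0, 0, 0, 0, 6]],
])

```text
time: 20.65
eef_pos: [0.5212, 0.3381, 0.2753]
eef_rot: [0.318, -0.015, 0.874, 0.367]
force: [-1.4, 0.1, -3.7]
finger_gap: 0.771
gripper_force: 67.6
```

Request:
play_rows([
  [[0, 0, 0, 0.5, -0.7, 0.6, 6], [0, 0, 0, 0.5, -0.7, 0.6, 6], [0, 0, 0, 0.5, -0.7, 0.6, 6], [0, 0, 0, 0.5, -0.7, 0.6, 6], [-0.3, 0.6, 1.1, 0.4, -0.7, 0.6, 6], [-0.3, 0.6, 1.1, 0.4, -0.7, 0.7, 6], [-0.3, 0.6, 1.1, 0.4, -0.8, 0.7, 6], [-0.3, 0.6, 1.1, 0.4, -0.8, 0.7, 6], [0, 0, 0, 0.4, -0.8, 0.7, 6]],
])

```text
time: 21.55
eef_pos: [0.5492, 0.3387, 0.1895]
eef_rot: [0.277, 0.007, 0.881, 0.384]
force: [-0.3, -0.1, -3.3]
finger_gap: 0.775
gripper_force: 67.7
```

Run:
```python
from w import *
print(st['force'],st['finger_gap'])
ax=M@tool(15,0).T@np.array([0,0,1]); print("cup axis",ax, np.degrees(np.arccos(ax[2])), np.degrees(np.arctan2(ax[1],ax[0])))
tau=np.arccos(ax[2]);u=np.array([ax[0],ax[1],0]);u/=np.linalg.norm(u);e=np.cos(tau)*u-np.sin(tau)*np.array([0,0,1])
print("L now",st['eef_pos']-M[:,2]*S+.022*ax+.034*e, clear(st['eef_pos'],M))
plan(p,st['eef_pos'],M,st['q'],[P(30,-30,60,[.553,.306,.16],4)]+[P(30,-30,t,[.553,.306,.158],5) for t in (70,80,90)]+[P(30,-30,t,[.553,.306,.155],3) for t in (100,110,120,125)],6)
```

```text
21.55 [0.54920363 0.33874922 0.18954428]
[-0.25486803 -0.08056367 -3.33785497] 0.7752840333804818
cup axis [ 0.68973684 -0.39152949  0.60907122] 52.47762344897564 -29.581434557415413
L now [0.57029885 0.30342532 0.18947954] 0.03782561930014838
WP [0.532 0.342 0.165] 4 err 0.009 speed 0.11 q [0.26, 0.09, -1.03, -0.38, 0.62, 0.62]
[[-0.59, 0.88, 1.57, 0.67, -0.28, 0.18, 6], [-0.59, 0.88, 1.57, 0.66, -0.3, 0.18, 6], [-0.59, 0.88, 1.57, 0.65, -0.32, 0.19, 6], [-0.59, 0.88, 1.57, 0.63, -0.34, 0.2, 6]]
WP [0.534 0.341 0.169] 5 err 0.000 speed 0.13 q [0.21, 0.12, -0.96, -0.26, 0.74, 0.69]
5 x [-0.45, 1.0, 1.67, -0.05, 0.05, -0.05, 6]
WP [0.536 0.34  0.175] 5 err 0.000 speed 0.12 q [0.16, 0.17, -0.88, -0.13, 0.86, 0.74]
5 x [-0.45, 1.0, 1.67, -0.06, 0.08, -0.07, 6]
WP [0.539 0.338 0.18 ] 5 err 0.000 speed 0.12 q [0.12, 0.22, -0.8, -0.0, 0.97, 0.78]
5 x [-0.45, 1.0, 1.67, -0.06, 0.08, -0.07, 6]
WP [0.542 0.336 0.182] 3 err 0.000 speed 0.19 q [0.08, 0.3, -0.72, 0.12, 1.08, 0.81]
3 x [-0.75, 1.67, 2.79, -0.13, 0.05, -0.07, 6]
WP [0.547 0.333 0.186] 3 err 0.000 speed 0.22 q [0.05, 0.38, -0.64, 0.26, 1.18, 0.82]
3 x [-0.75, 1.67, 2.79, -0.11, 0.14, -0.11, 6]
WP [0.552 0.33  0.188] 3 err 0.000 speed 0.26 q [0.03, 0.46, -0.55, 0.42, 1.28, 0.81]
3 x [-0.75, 1.67, 2.79, -0.11, 0.14, -0.11, 6]
WP [0.554 0.329 0.189] 3 err 0.000 speed 0.15 q [0.02, 0.51, -0.51, 0.52, 1.32, 0.79]
3 x [-0.37, 0.83, 1.39, -0.05, 0.07, -0.06, 6]
```

Request:
play_rows([
  [[-0.6, 0.9, 1.6, 0.7, -0.3, 0.2, 6], [-0.6, 0.9, 1.6, 0.7, -0.3, 0.2, 6], [-0.6, 0.9, 1.6, 0.6, -0.3, 0.2, 6], [-0.6, 0.9, 1.6, 0.6, -0.3, 0.2, 6], [-0.5, 1, 1.7, -0.1, 0.1, -0.1, 6], [-0.5, 1, 1.7, -0.1, 0.1, -0.1, 6], [-0.5, 1, 1.7, -0.1, 0.1, -0.1, 6], [-0.5, 1, 1.7, -0.1, 0.1, -0.1, 6], [-0.5, 1, 1.7, 0, 0, 0, 6], [-0.5, 1, 1.7, -0.1, 0.1, -0.1, 6]],
])

```text
time: 22.55
eef_pos: [0.5378, 0.3409, 0.1764]
eef_rot: [0.142, 0.088, 0.872, 0.46]
force: [-0.2, 0.0, -3.6]
finger_gap: 0.776
gripper_force: 67.7
```

Request:
play_rows([
  [[-0.5, 1, 1.7, -0.1, 0.1, -0.1, 6], [-0.5, 1, 1.7, 0, 0.1, -0.1, 6], [-0.5, 1, 1.7, 0, 0.1, 0, 6], [-0.5, 1, 1.7, -0.1, 0.1, -0.1, 6], [-0.5, 1, 1.7, -0.1, 0.1, -0.1, 6], [-0.5, 1, 1.7, 0, 0.1, -0.1, 6], [-0.5, 1, 1.7, 0, 0, 0, 6], [-0.5, 1, 1.7, 0, 0, 0, 6], [0, 0, 0, 0, 0, 0, 6]],
])

```text
time: 23.45
eef_pos: [0.5401, 0.3391, 0.1838]
eef_rot: [0.029, 0.153, 0.847, 0.508]
force: [0.6, 0.5, -2.9]
finger_gap: 0.775
gripper_force: 67.7
```

Run:
```python
from w import *
print(st['force'],st['finger_gap'])
ax=M@tool(15,0).T@np.array([0,0,1]); print("cup axis",ax, np.degrees(np.arccos(ax[2])), np.degrees(np.arctan2(ax[1],ax[0])))
tau=np.arccos(ax[2]);u=np.array([ax[0],ax[1],0]);u/=np.linalg.norm(u);e=np.cos(tau)*u-np.sin(tau)*np.array([0,0,1])
print("L now",st['eef_pos']-M[:,2]*S+.022*ax+.034*e, clear(st['eef_pos'],M))
plan(p,st['eef_pos'],M,st['q'],[P(30,-30,t,[.553,.306,.156],4) for t in (100,110,120,125)],6)
cv2.imwrite("pics/t8.png",capture("top")[:,:,::-1]);cv2.imwrite("pics/s8.png",capture("side")[:,:,::-1])
```

```text
23.45 [0.54006852 0.33905216 0.18383855]
[ 0.55171844  0.54953117 -2.94113955] 0.7752564651137627
cup axis [ 0.86602669 -0.49952944  0.02163602] 88.76025053354283 -29.976608720694866
L now [0.55474466 0.30682007 0.16212724] 0.04353737304730532
WP [0.542 0.336 0.183] 4 err 0.000 speed 0.17 q [0.08, 0.3, -0.72, 0.12, 1.08, 0.81]
4 x [-0.52, 1.39, 2.39, -0.08, -0.04, -0.05, 6]
WP [0.547 0.333 0.187] 4 err 0.000 speed 0.16 q [0.05, 0.37, -0.64, 0.26, 1.18, 0.82]
4 x [-0.56, 1.25, 2.09, -0.08, 0.11, -0.08, 6]
WP [0.552 0.33  0.189] 4 err 0.000 speed 0.20 q [0.03, 0.46, -0.55, 0.42, 1.28, 0.81]
4 x [-0.56, 1.25, 2.09, -0.08, 0.11, -0.08, 6]
WP [0.554 0.329 0.19 ] 4 err 0.000 speed 0.12 q [0.02, 0.51, -0.51, 0.52, 1.32, 0.79]
4 x [-0.28, 0.62, 1.05, -0.04, 0.05, -0.04, 6]
```

Good; no or few balls out yet. Tilt on, slowly.

Request:
play_rows([
  [[-0.3, 0.7, 1.2, 0, 0, 0, 6], [-0.3, 0.7, 1.2, 0, 0, 0, 6], [-0.3, 0.7, 1.2, 0, 0, 0, 6], [-0.3, 0.7, 1.2, 0, 0, 0, 6], [-0.3, 0.7, 1.2, -0.1, 0, -0.1, 6], [-0.3, 0.7, 1.2, -0.1, 0, -0.1, 6], [-0.3, 0.7, 1.2, -0.1, 0, -0.1, 6], [0, 0, 0, 0, 0, 0, 6], [0, 0, 0, 0, 0, 0, 6]],
])

```text
time: 24.45
eef_pos: [0.5422, 0.3357, 0.1849]
eef_rot: [-0.041, 0.192, 0.825, 0.53]
force: [-0.6, -0.2, -2.4]
finger_gap: 0.772
gripper_force: 69.4
```

Request:
play_rows([
  [[-0.5, 1.2, 2.1, -0.1, 0.1, -0.1, 6], [-0.5, 1.2, 2.1, -0.1, 0.1, -0.1, 6], [-0.5, 1.2, 2.1, -0.1, 0.1, -0.1, 6], [-0.5, 1.2, 2.1, -0.1, 0.1, -0.1, 6], [-0.5, 1.2, 2.1, -0.1, 0.1, -0.1, 6], [-0.5, 1.2, 2.1, -0.1, 0.1, -0.1, 6], [-0.5, 1.2, 2.1, -0.1, 0.1, -0.1, 6], [0, 0, 0, 0, 0, 0, 6], [0, 0, 0, 0, 0, 0, 6], [0, 0, 0, 0, 0, 0, 6], [0, 0, 0, 0, 0, 0, 6], [0, 0, 0, 0, 0, 0, 6]],
])

```text
time: 25.65
eef_pos: [0.5505, 0.33, 0.1909]
eef_rot: [-0.163, 0.257, 0.772, 0.558]
force: [-0.2, -1.1, -0.6]
finger_gap: 0.773
gripper_force: 69.4
```

Run:
```python
from w import *
print(st['force'],st['finger_gap'])
ax=M@tool(15,0).T@np.array([0,0,1]); print("cup axis",ax, np.degrees(np.arccos(ax[2])))
plan(p,st['eef_pos'],M,st['q'],[P(30,-30,t,[.553,.306,.158],4) for t in (120,127)],6)
t=capture("top")[:,:,::-1];s=capture("side")[:,:,::-1];cv2.imwrite("pics/t9.png",t);cv2.imwrite("pics/s9.png",s)
```

```text
25.65 [0.55051102 0.32996155 0.19093961]
[-0.17099808 -1.05967094 -0.57214588] 0.7728923531898021
cup axis [ 0.77768358 -0.45275294 -0.43614564] 115.85821541062056
WP [0.552 0.33  0.191] 4 err 0.000 speed 0.07 q [0.03, 0.46, -0.55, 0.43, 1.28, 0.81]
4 x [-0.24, 0.56, 0.84, -0.01, 0.03, 0.01, 6]
WP [0.555 0.328 0.193] 4 err 0.000 speed 0.17 q [0.01, 0.53, -0.48, 0.57, 1.34, 0.77]
4 x [-0.39, 0.88, 1.46, -0.05, 0.07, -0.06, 6]
```

Request:
play_rows([
  [[-0.4, 0.8, 1.4, 0, 0.1, 0, 6], [-0.4, 0.8, 1.4, 0, 0.1, 0, 6], [-0.4, 0.8, 1.4, 0, 0.1, 0, 6], [-0.4, 0.8, 1.4, 0, 0.1, 0, 6], [-0.4, 0.8, 1.4, 0, 0.1, 0, 6], [0, 0, 0, 0, 0, 0, 6], [0, 0, 0, 0, 0, 0, 6], [0, 0, 0, 0, 0, 0, 6], [0, 0, 0, 0, 0, 0, 6]],
])

```text
time: 26.65
eef_pos: [0.5537, 0.331, 0.1946]
eef_rot: [-0.219, 0.287, 0.739, 0.569]
force: [-0.1, -0.3, -1.5]
finger_gap: 0.773
gripper_force: 69.4
```

Run:
```python
from w import *
print(st['force'])
plan(p,st['eef_pos'],M,st['q'],[P(30,-30,90,[.545,.306,.22],5),P(30,-30,50,[.535,.30,.28],6),P(30,-30,45,[.53,.14,.30],5),P(46,-30,25,[.53,.12,.30],5),P(62,-30,0,[.53,.10,.30],7)],6)
```

```text
26.65 [0.55373156 0.33098471 0.19462921]
[-0.1018915  -0.28089221 -1.53019419]
WP [0.531 0.338 0.242] 5 err 0.000 speed 0.47 q [0.12, 0.11, -0.76, 0.16, 0.97, 0.78]
[[1.54, -3.35, -5.76, 0.98, 0.4, -0.11, 6], [1.54, -3.35, -5.76, 0.93, 0.49, -0.18, 6], [1.54, -3.35, -5.76, 0.86, 0.57, -0.25, 6], [1.54, -3.35, -5.76, 0.79, 0.65, -0.31, 6], [1.54, -3.35, -5.76, 0.7, 0.71, -0.37, 6]]
WP [0.514 0.336 0.279] 6 err 0.000 speed 0.39 q [0.32, -0.21, -0.99, -0.13, 0.49, 0.56]
[[1.49, -3.33, -5.58, 0.33, 0.44, -0.38, 6], [1.49, -3.33, -5.58, 0.26, 0.46, -0.41, 6], [1.49, -3.33, -5.58, 0.19, 0.47, -0.43, 6], [1.49, -3.33, -5.58, 0.12, 0.48, -0.46, 6], [1.49, -3.33, -5.58, 0.05, 0.47, -0.47, 6], [1.49, -3.33, -5.58, -0.03, 0.46, -0.49, 6]]
WP [0.509 0.176 0.296] 5 err 0.000 speed 0.56 q [-0.12, -0.3, -0.97, 0.16, 0.78, 0.14]
[[0.22, -0.5, -0.84, -0.79, -2.03, -2.37, 6], [0.22, -0.5, -0.84, -0.78, -2.05, -2.36, 6], [0.22, -0.5, -0.84, -0.77, -2.07, -2.34, 6], [0.22, -0.5, -0.84, -0.76, -2.09, -2.33, 6], [0.22, -0.5, -0.84, -0.75, -2.11, -2.31, 6]]
WP [0.509 0.159 0.286] 5 err 0.037 speed 0.51 q [-0.28, -0.14, -1.03, -0.01, 1.09, -0.36]
[[-2.1, -1.5, -4.41, 0.05, -0.36, -0.12, 6], [-2.1, -1.5, -4.41, 0.08, -0.35, -0.14, 6], [-2.1, -1.5, -4.41, 0.1, -0.34, -0.15, 6], [-2.1, -1.5, -4.41, 0.12, -0.33, -0.17, 6], [-2.1, -1.5, -4.41, 0.14, -0.31, -0.18, 6]]
WP [0.512 0.138 0.272] 7 err 0.030 speed 0.72 q [-0.38, 0.06, -0.92, 0.21, 1.29, -1.17]
[[-1.25, -0.37, -4.02, 0.15, -0.3, -0.13, 6], [-1.25, -0.37, -4.02, 0.17, -0.29, -0.14, 6], [-1.25, -0.37, -4.02, 0.19, -0.27, -0.15, 6], [-1.25, -0.37, -4.02, 0.21, -0.26, -0.16, 6], [-1.25, -0.37, -4.02, 0.22, -0.24, -0.16, 6], [-1.25, -0.37, -4.02, 0.24, -0.22, -0.17, 6], [-1.25, -0.37, -4.02, 0.25, -0.2, -0.18, 6]]
```

Request:
play_rows([
  [[1.5, -3.3, -5.8, 1, 0.4, -0.1, 6], [1.5, -3.3, -5.8, 0.9, 0.5, -0.2, 6], [1.5, -3.3, -5.8, 0.9, 0.6, -0.2, 6], [1.5, -3.3, -5.8, 0.8, 0.6, -0.3, 6], [1.5, -3.3, -5.8, 0.7, 0.7, -0.4, 6], [1.5, -3.3, -5.6, 0.3, 0.4, -0.4, 6], [1.5, -3.3, -5.6, 0.3, 0.5, -0.4, 6], [1.5, -3.3, -5.6, 0.2, 0.5, -0.4, 6], [1.5, -3.3, -5.6, 0.1, 0.5, -0.5, 6], [1.5, -3.3, -5.6, 0, 0.5, -0.5, 6], [1.5, -3.3, -5.6, 0, 0.5, -0.5, 6]],
])

```text
time: 27.75
eef_pos: [0.5131, 0.3356, 0.2806]
eef_rot: [0.297, -0.009, 0.875, 0.382]
force: [-0.0, 0.3, -1.8]
finger_gap: 0.775
gripper_force: 69.4
```

Request:
play_rows([
  [[0.2, -0.5, -0.8, -0.8, -2, -2.4, 6], [0.2, -0.5, -0.8, -0.8, -2, -2.4, 6], [0.2, -0.5, -0.8, -0.8, -2.1, -2.3, 6], [0.2, -0.5, -0.8, -0.8, -2.1, -2.3, 6], [0.2, -0.5, -0.8, -0.8, -2.1, -2.3, 6], [-2.1, -1.5, -4.4, 0.1, -0.4, -0.1, 6], [-2.1, -1.5, -4.4, 0.1, -0.4, -0.1, 6], [-2.1, -1.5, -4.4, 0.1, -0.3, -0.2, 6], [-2.1, -1.5, -4.4, 0.1, -0.3, -0.2, 6], [-2.1, -1.5, -4.4, 0.1, -0.3, -0.2, 6]],
])

```text
time: 28.75
eef_pos: [0.5156, 0.152, 0.2948]
eef_rot: [0.438, -0.204, 0.791, 0.375]
force: [0.4, 0.1, -1.6]
finger_gap: 0.773
gripper_force: 69.4
```

Request:
play_rows([
  [[-1.2, -0.4, -4, 0.2, -0.3, -0.1, 6], [-1.2, -0.4, -4, 0.2, -0.3, -0.1, 6], [-1.2, -0.4, -4, 0.2, -0.3, -0.1, 6], [-1.2, -0.4, -4, 0.2, -0.3, -0.2, 6], [-1.3, -0.4, -4, 0.2, -0.2, -0.2, 6], [-1.3, -0.4, -4, 0.2, -0.2, -0.2, 6], [-1.3, -0.4, -4, 0.2, -0.2, -0.2, 6], [0, 0, 0, 0, 0, 0, 6]],
])

```text
time: 29.55
eef_pos: [0.5195, 0.1309, 0.2797]
eef_rot: [0.516, -0.41, 0.679, 0.322]
force: [0.6, -0.5, -1.9]
finger_gap: 0.772
gripper_force: 69.4
```

Run:
```python
from w import *
print(st['force'],st['q'].round(2))
ax=M@tool(15,0).T@np.array([0,0,1]); print(ax)
T=tool(15,30)
plan(p,st['eef_pos'],M,st['q'],[([.52,-.1,.26],tool(15,45),8),([.553,-.333,.14],T,9),([.553,-.333,.043],T,5)],6)
t=capture("top")[:,:,::-1];s=capture("side")[:,:,::-1];cv2.imwrite("pics/t10.png",t);cv2.imwrite("pics/s10.png",s)
a=cv2.resize(s[180:340,105:305],(500,400),interpolation=cv2.INTER_CUBIC);b=cv2.resize(t[175:255,135:195],(300,400),interpolation=cv2.INTER_CUBIC)
cv2.imwrite("pics/c10.png",np.hstack([a,b]))
```

```text
29.55 [0.51947777 0.13088186 0.27971544]
[ 0.57012387 -0.51320477 -1.94607284] [-0.39  0.09 -0.85  0.35  1.3  -1.26]
[ 0.01252404 -0.00553148  0.99990627]
WP [ 0.52 -0.1   0.26] 8 err 0.000 speed 0.39 q [-0.84, 0.27, -0.66, 0.83, 1.3, -1.77]
[[2.18, -0.02, 0.49, 0.89, -1.32, -2.42, 6], [2.18, -0.02, 0.49, 0.87, -1.42, -2.37, 6], [2.18, -0.02, 0.49, 0.86, -1.52, -2.31, 6], [2.18, -0.02, 0.49, 0.85, -1.61, -2.25, 6], [2.18, -0.02, 0.49, 0.83, -1.71, -2.19, 6], [2.18, -0.02, 0.49, 0.82, -1.79, -2.12, 6], [2.18, -0.02, 0.49, 0.8, -1.88, -2.05, 6], [2.18, -0.02, 0.49, 0.78, -1.96, -1.98, 6]]
WP [ 0.553 -0.333  0.14 ] 9 err 0.000 speed 0.26 q [-1.06, 0.61, -0.47, 0.54, 1.31, -1.62]
[[1.61, -0.0, 0.43, 1.69, -2.09, -1.17, 6], [1.61, -0.0, 0.43, 1.68, -2.13, -1.11, 6], [1.61, -0.0, 0.43, 1.66, -2.18, -1.05, 6], [1.61, 0.0, 0.43, 1.65, -2.22, -0.99, 6], [1.61, -0.0, 0.43, 1.63, -2.26, -0.93, 6], [1.61, -0.0, 0.43, 1.61, -2.3, -0.86, 6], [1.61, -0.0, 0.43, 1.59, -2.33, -0.8, 6], [1.61, 0.0, 0.43, 1.58, -2.36, -0.73, 6], [1.61, 0.0, 0.43, 1.56, -2.4, -0.67, 6]]
WP [ 0.553 -0.333  0.043] 5 err 0.000 speed 0.21 q [-1.06, 0.77, -0.49, 0.36, 1.31, -1.62]
5 x [0.0, 0.0, 0.0, 1.87, 0.0, 0.5, 6]
```

Request:
play_rows([
  [[2.2, 0, 0.5, 0.9, -1.3, -2.4, 6], [2.2, 0, 0.5, 0.9, -1.4, -2.4, 6], [2.2, 0, 0.5, 0.9, -1.5, -2.3, 6], [2.2, 0, 0.5, 0.8, -1.6, -2.2, 6], [2.2, 0, 0.5, 0.8, -1.7, -2.2, 6], [2.2, 0, 0.5, 0.8, -1.8, -2.1, 6], [2.2, 0, 0.5, 0.8, -1.9, -2, 6], [2.2, 0, 0.5, 0.8, -2, -2, 6]],
])

```text
time: 30.45
eef_pos: [0.5192, -0.0995, 0.2602]
eef_rot: [0.562, -0.303, 0.734, 0.231]
force: [0.4, 0.3, -1.0]
finger_gap: 0.773
gripper_force: 69.5
```

Request:
play_rows([
  [[1.6, 0, 0.4, 1.7, -2.1, -1.2, 6], [1.6, 0, 0.4, 1.7, -2.1, -1.1, 6], [1.6, 0, 0.4, 1.7, -2.2, -1, 6], [1.6, 0, 0.4, 1.6, -2.2, -1, 6], [1.6, 0, 0.4, 1.6, -2.3, -0.9, 6], [1.6, 0, 0.4, 1.6, -2.3, -0.9, 6], [1.6, 0, 0.4, 1.6, -2.3, -0.8, 6], [1.6, 0, 0.4, 1.6, -2.4, -0.7, 6], [1.6, 0, 0.4, 1.6, -2.4, -0.7, 6], [0, 0, 0, 0, 0, 0, 6], [0, 0, 0, 0, 0, 0, 6]],
])

```text
time: 31.55
eef_pos: [0.5523, -0.332, 0.1405]
eef_rot: [0.588, -0.207, 0.766, 0.156]
force: [0.9, 0.2, -1.1]
finger_gap: 0.773
gripper_force: 69.5
```

Run:
```python
from w import *
print(st['force'],M.round(3)); ax=M@tool(15,0).T@np.array([0,0,1]); print(ax)
print((np.array([.553,-.333,.0395])-st['eef_pos'])@M*100)
plan(p,st['eef_pos'],M,st['q'],[([.553,-.333,.06],tool(15,30),5),([.553,-.333,.0395],tool(15,30),4)],6)
```

```text
31.55 [ 0.55228028 -0.33200333  0.14054303]
[ 0.93444743  0.20013466 -1.07067021] [[-0.224 -0.5    0.836]
 [-0.134  0.866  0.482]
 [-0.965 -0.004 -0.261]]
[-6.11239592e-04  4.58357382e-03  9.99989309e-01]
[ 9.75255055 -0.07911373  2.64453056]
WP [ 0.553 -0.333  0.06 ] 5 err 0.000 speed 0.17 q [-1.06, 0.74, -0.49, 0.39, 1.31, -1.62]
5 x [-0.01, -0.02, 0.05, 1.55, -0.02, 0.42, 6]
WP [ 0.553 -0.333  0.04 ] 4 err 0.000 speed 0.05 q [-1.06, 0.78, -0.49, 0.36, 1.31, -1.62]
4 x [0.0, 0.0, 0.0, 0.5, 0.0, 0.13, 6]
```

Request:
play_rows([
  [[0, 0, 0, 1.6, 0, 0.4, 6], [0, 0, 0, 1.6, 0, 0.4, 6], [0, 0, 0, 1.6, 0, 0.4, 6], [0, 0, 0, 1.5, 0, 0.4, 6], [0, 0, 0, 1.5, 0, 0.4, 6], [0, 0, 0, 0.5, 0, 0.1, 6], [0, 0, 0, 0.5, 0, 0.1, 6], [0, 0, 0, 0.5, 0, 0.1, 6], [0, 0, 0, 0.4, 0, 0.1, 6], [0, 0, 0, 0, 0, 0, 6]],
])

```text
time: 32.55
eef_pos: [0.5509, -0.334, 0.0403]
eef_rot: [0.588, -0.207, 0.766, 0.156]
force: [0.2, 0.9, -1.1]
finger_gap: 0.775
gripper_force: 69.5
```

```bash
python3 -c "
from h import *
st=state();print(st['eef_pos'],st['force'])"
```

```text
[ 0.55086863 -0.33396845  0.04033721] [ 0.15926467  0.85277146 -1.10331167]
```

Not touching yet; lower by 1–2 mm more, release, back off.

Request:
play_rows([
  [[0, 0, 0, 0.1, 0, 0, 6], [0, 0, 0, 0.1, 0, 0, 6], [0, 0, 0, 0, 0, 0, 6], [0, 0, 0, 0, 0, 0, 7.4], [0, 0, 0, 0, 0, 0, 8.54], [0, 0, 0, 0, 0, 0, 8.54], [0, 0, 0, 0, 0, 0, 8.54]],
])

```text
time: 33.25
eef_pos: [0.5505, -0.3342, 0.0388]
eef_rot: [0.588, -0.207, 0.766, 0.155]
force: [-0.0, -0.0, -0.3]
finger_gap: 1.0
gripper_force: 0.0
```

Request:
play_rows([
  [[0, 0, 0, 0, 0, -1, 8.54], [0, 0, 0, 0, 0, -2, 8.54], [0, 0, 0, 0, 0, -2, 8.54], [0, 0, 0, 0, 0, -2, 8.54], [0, 0, 0, 0, 0, -2, 8.54], [0, 0, 0, 0, 0, -2, 8.54], [0, 0, 0, 0, 0, -2, 8.54], [0, 0, 0, 0, 0, 0, 8.54]],
])

```text
time: 34.05
eef_pos: [0.4406, -0.399, 0.0728]
eef_rot: [0.588, -0.206, 0.767, 0.155]
force: [0.4, -0.9, 0.1]
finger_gap: 1.004
gripper_force: 0.0
```

Run:
```python
from w import *
print(st['time'],st['force'],st['eef_pos'])
t=capture("top")[:,:,::-1];s=capture("side")[:,:,::-1];cv2.imwrite("pics/t11.png",t);cv2.imwrite("pics/s11.png",s)
z=lambda i,y,x,h,w,k:cv2.resize(i[y:y+h,x:x+w],(w*k,h*k),interpolation=cv2.INTER_CUBIC)
A=np.hstack([z(t,180,130,75,66,4),z(s,195,300,75,100,4)]) # 664 wide
B=np.hstack([z(t,195,360,70,100,3),cv2.resize(s[180:330,110:330],(308,210))]); B=np.hstack([B,np.zeros((210,664-B.shape[1],3),np.uint8)])
cv2.imwrite("pics/c11.png",np.vstack([A,B]))
plan(p,st['eef_pos'],M,st['q'],[(st['eef_pos']+[-.01,0.02,.10],tool(30,30),4),([.42,-.2,.28],tool(90,30),10),([.42,.2,.28],tool(90,0),11)],8)
```

```text
34.05 [ 0.44056278 -0.398982    0.07279247]
34.05 [ 0.43895402 -0.88559113  0.10676105] [ 0.44056278 -0.398982    0.07279247]
WP [ 0.431 -0.379  0.173] 4 err 0.000 speed 0.65 q [-1.23, 0.49, -0.36, 1.04, 1.02, -1.93]
[[-0.06, 3.73, 0.06, -2.42, 0.55, -0.62, 8], [-0.06, 3.73, 0.06, -2.38, 0.55, -0.78, 8], [-0.06, 3.73, 0.06, -2.32, 0.55, -0.93, 8], [-0.06, 3.73, 0.06, -2.26, 0.55, -1.08, 8]]
WP [ 0.42 -0.2   0.28] 10 err 0.000 speed 0.64 q [-0.44, 0.04, -0.26, 1.26, 0.0, -0.97]
[[0.0, 6.0, 0.0, -1.33, 1.6, 0.16, 8], [-0.0, 6.0, -0.0, -1.34, 1.6, 0.02, 8], [0.0, 6.0, 0.0, -1.33, 1.6, -0.12, 8], [0.0, 6.0, 0.0, -1.31, 1.6, -0.26, 8], [0.0, 6.0, 0.0, -1.28, 1.6, -0.4, 8], [-0.0, 6.0, -0.0, -1.23, 1.6, -0.53, 8], [0.0, 6.0, -0.0, -1.17, 1.6, -0.65, 8], [-0.0, 6.0, 0.0, -1.1, 1.6, -0.77, 8], [-0.0, 6.0, 0.0, -1.01, 1.6, -0.88, 8], [-0.0, 6.0, 0.0, -0.91, 1.6, -0.98, 8]]
WP [0.42 0.2  0.28] 11 err 0.000 speed 0.61 q [0.44, 0.04, -0.26, 1.26, -0.0, 0.44]
[[0.0, -0.0, 2.73, -1.82, 3.15, 0.0, 8], [0.0, 0.0, 2.73, -1.67, 3.23, 0.0, 8], [0.0, -0.0, 2.73, -1.51, 3.31, 0.0, 8], [0.0, 0.0, 2.73, -1.35, 3.38, 0.0, 8], [0.0, 0.0, 2.73, -1.19, 3.44, 0.0, 8], [0.0, 0.0, 2.73, -1.02, 3.49, 0.0, 8], [0.0, -0.0, 2.73, -0.86, 3.53, 0.0, 8], [0.0, -0.0, 2.73, -0.69, 3.57, 0.0, 8], [0.0, 0.0, 2.73, -0.52, 3.6, 0.0, 8], [0.0, 0.0, 2.73, -0.35, 3.62, 0.0, 8], [0.0, 0.0, 2.73, -0.17, 3.63, 0.0, 8]]
```

View pics/c11.png

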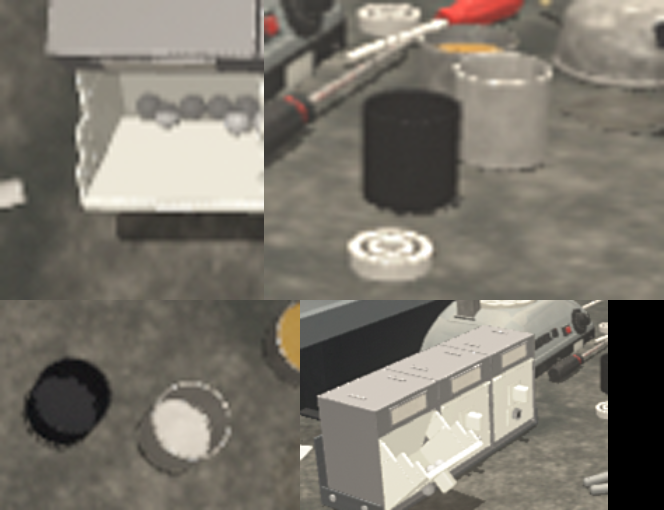

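```bash
cat > w2.py <<'E'
from kin import *; from h import *
p=fit().x; st=state();M=rot().as_matrix();print(st['time'],st['eef_pos'].round(4),st['force'].round(1))
def ps(f,d,yaw,a,s=.088,y=.282): return np.array([.608-s*np.sin(f)-d*np.cos(f),y,.014+s*np.cos(f)-d*np.sin(f)]),tool(a,yaw)
E
python3 - <<'E'
from w2 import *
np.set_printoptions(precision=2,suppress=True)
for a in (15,25,35):
  for yaw in (30,45,60,75):
    o=[]
    for f,d in ((.8,.05),(.8,.014),(.4,.014),(0,.011)):
        r=ik(p,*ps(f,d,yaw,a),C,[.1,.6,-.8,0,1,-.8]);o.append((2*r.cost)**.5)
    print(a,yaw,np.array(o),r.x)
E
```

```text
34.15 [ 0.4417 -0.3973  0.0722] [ 0.7  0.5 -0.7]
15 30 [0.67 0.61 0.53 0.45] [ 0.25  0.23 -1.03 -0.55  0.38 -0.22]
15 45 [0.46 0.42 0.36 0.28] [ 0.04  0.47 -1.03 -0.84  0.88 -0.46]
15 60 [0.23 0.19 0.14 0.06] [-0.    0.61 -1.03 -1.07  1.04 -0.49]
15 75 [0. 0. 0. 0.] [-0.05  0.59 -0.82 -0.51  1.24 -0.88]
25 30 [0.51 0.44 0.37 0.29] [ 0.34  0.19 -1.03 -0.49  0.2  -0.13]
25 45 [0.38 0.32 0.26 0.17] [ 0.13  0.32 -1.03 -0.63  0.65 -0.42]
25 60 [0.18 0.12 0.07 0.  ] [ 0.05  0.43 -1.02 -0.74  0.87 -0.58]
25 75 [0. 0. 0. 0.] [-0.01  0.47 -0.75 -0.14  1.07 -1.03]
35 30 [0.34 0.27 0.2  0.12] [ 0.38  0.18 -1.03 -0.47  0.13 -0.1 ]
35 45 [0.26 0.19 0.13 0.04] [ 0.21  0.24 -1.03 -0.54  0.47 -0.37]
35 60 [0.1  0.04 0.   0.  ] [ 0.1   0.3  -0.92 -0.34  0.73 -0.67]
35 75 [0. 0. 0. 0.] [ 0.04  0.39 -0.68  0.1   0.9  -1.08]
```

Request:
play_rows([
  [[0, 3.7, 0, -2.4, 0.5, -0.6, 8], [0, 3.7, 0, -2.4, 0.5, -0.8, 8], [0, 3.7, 0, -2.3, 0.5, -0.9, 8], [0, 3.7, 0, -2.3, 0.5, -1.1, 8], [0, 6, 0, -1.3, 1.6, 0.2, 8], [0, 6, 0, -1.3, 1.6, 0, 6], [0, 6, 0, -1.3, 1.6, 0, 4], [0, 6, 0, -1.3, 1.6, 0, 2], [0, 0, 0, 0, 0, 0, 0]],
])

```text
time: 35.05
eef_pos: [0.4327, -0.3032, 0.2153]
eef_rot: [0.301, -0.251, 0.917, 0.075]
force: [-0.0, 0.1, -0.2]
finger_gap: 0.256
gripper_force: 0.0
```

```bash
cat >> w2.py <<'E'
def tb(f,d=.0415,yaw=75,a=25,y=.315): return ps(f,d,yaw,a,.068,y)
E
python3 - <<'E'
from w2 import *
print(unproj("top",[[240,282],[282,318],[238,300],[165,278]],.009).round(3), "bolt tab",.581,.174)
T=tool(25,75)
W=[([.42,.0,.25],tool(50,60),10),([.45,.28,.16],T,10),([.48,.315,.036],T,5),(*tb(.8,.046),4)]+[(*tb(f),2) for f in (.7,.6,.5,.4,.3,.2,.1,.0)]
plan(p,st['eef_pos'],M,st['q'],W,0)
E
```

```text
35.05 [ 0.4327 -0.3032  0.2153] [-0.   0.1 -0.2]
[[0.408 0.141 0.009]
 [0.313 0.027 0.009]
 [0.36  0.145 0.009]
 [0.417 0.343 0.009]] bolt tab 0.581 0.174
WP [0.42 0.   0.25] 10 err 0.000 speed 0.38 q [-0.53, -0.1, -0.65, 1.03, 0.7, -1.58]
[[-1.88, -0.4, -2.29, -1.37, 2.68, 0.53, 0], [-1.88, -0.4, -2.29, -1.48, 2.6, 0.63, 0], [-1.88, -0.4, -2.29, -1.57, 2.52, 0.72, 0], [-1.88, -0.4, -2.29, -1.67, 2.43, 0.81, 0], [-1.88, -0.4, -2.29, -1.76, 2.33, 0.9, 0], [-1.88, -0.4, -2.29, -1.84, 2.23, 0.99, 0], [-1.88, -0.4, -2.29, -1.92, 2.12, 1.08, 0], [-1.88, -0.4, -2.29, -1.99, 2.0, 1.16, 0], [-1.88, -0.4, -2.29, -2.06, 1.88, 1.24, 0], [-1.88, -0.4, -2.29, -2.13, 1.76, 1.31, 0]]
WP [0.45 0.28 0.16] 10 err 0.006 speed 0.76 q [-0.03, 0.15, -1.03, -0.06, 1.08, -1.07]
[[-1.2, -2.49, -0.92, -1.39, 1.14, 2.34, 0], [-1.2, -2.49, -0.92, -1.31, 1.07, 2.43, 0], [-1.2, -2.49, -0.92, -1.22, 1.0, 2.5, 0], [-1.2, -2.49, -0.92, -1.12, 0.92, 2.57, 0], [-1.2, -2.49, -0.92, -1.02, 0.85, 2.64, 0], [-1.2, -2.49, -0.92, -0.92, 0.78, 2.7, 0], [-1.2, -2.49, -0.92, -0.82, 0.71, 2.75, 0], [-1.2, -2.49, -0.92, -0.71, 0
[... 708 characters left out ...]

2 x [0.0, 0.0, 0.0, -0.34, -0.18, -0.11, 0]
WP [0.543 0.315 0.06 ] 2 err 0.000 speed 0.06 q [0.05, 0.52, -0.92, -0.45, 1.04, -0.91]
2 x [0.0, 0.0, 0.0, -0.33, -0.21, -0.09, 0]
WP [0.548 0.315 0.067] 2 err 0.000 speed 0.06 q [0.05, 0.5, -0.9, -0.43, 1.04, -0.91]
2 x [0.0, 0.0, 0.0, -0.31, -0.24, -0.07, 0]
WP [0.554 0.315 0.072] 2 err 0.000 speed 0.06 q [0.05, 0.5, -0.89, -0.4, 1.04, -0.91]
2 x [0.0, 0.0, 0.0, -0.29, -0.27, -0.06, 0]
WP [0.56  0.315 0.078] 2 err 0.000 speed 0.05 q [0.05, 0.49, -0.87, -0.38, 1.04, -0.92]
2 x [0.0, 0.0, 0.0, -0.27, -0.29, -0.04, 0]
WP [0.566 0.315 0.082] 2 err 0.000 speed 0.05 q [0.05, 0.48, -0.86, -0.36, 1.04, -0.92]
2 x [0.0, 0.0, 0.0, -0.24, -0.32, -0.02, 0]
```

Request:
play_rows([
  [[-1.9, -0.4, -2.3, -1.4, 2.7, 0.5, 0], [-1.9, -0.4, -2.3, -1.5, 2.6, 0.6, 0], [-1.9, -0.4, -2.3, -1.6, 2.5, 0.7, 0], [-1.9, -0.4, -2.3, -1.7, 2.4, 0.8, 0], [-1.9, -0.4, -2.3, -1.8, 2.3, 0.9, 0], [-1.9, -0.4, -2.3, -1.8, 2.2, 1, 0], [-1.9, -0.4, -2.3, -1.9, 2.1, 1.1, 0], [-1.9, -0.4, -2.3, -2, 2, 1.2, 0], [-1.9, -0.4, -2.3, -2.1, 1.9, 1.2, 0], [-1.9, -0.4, -2.3, -2.1, 1.8, 1.3, 0]],
])

```text
time: 36.05
eef_pos: [0.4184, -0.0008, 0.2485]
eef_rot: [0.296, -0.468, 0.814, 0.176]
force: [0.4, 0.4, -0.1]
finger_gap: 0.004
gripper_force: 0.0
```

Request:
play_rows([
  [[-1.2, -2.5, -0.9, -1.4, 1.1, 2.3, 0], [-1.2, -2.5, -0.9, -1.3, 1.1, 2.4, 0], [-1.2, -2.5, -0.9, -1.2, 1, 2.5, 0], [-1.2, -2.5, -0.9, -1.1, 0.9, 2.6, 0], [-1.2, -2.5, -0.9, -1, 0.8, 2.6, 0], [-1.2, -2.5, -0.9, -0.9, 0.8, 2.7, 0], [-1.2, -2.5, -0.9, -0.8, 0.7, 2.7, 0], [-1.2, -2.5, -0.9, -0.7, 0.6, 2.8, 0], [-1.2, -2.5, -0.9, -0.6, 0.6, 2.8, 0], [-1.2, -2.5, -0.9, -0.5, 0.5, 2.9, 0], [0, 0, 0, 0, 0, 0, 0]],
])

```text
time: 37.15
eef_pos: [0.4518, 0.2766, 0.1618]
eef_rot: [0.427, -0.511, 0.668, 0.333]
force: [0.5, -0.2, 0.6]
finger_gap: 0.003
gripper_force: 0.0
```

Run:
```python
from w2 import *
print(M.round(3))
plan(p,st['eef_pos'],M,st['q'],[([.485,.315,.036],tool(25,75),6),(*tb(.8,.046),4)],0)
```

```text
37.15 [0.4518 0.2766 0.1618] [ 0.5 -0.2  0.6]
[[-0.114 -0.966  0.23 ]
 [-0.398  0.257  0.881]
 [-0.91   0.009 -0.414]]
WP [0.485 0.315 0.036] 6 err 0.023 speed 0.44 q [0.06, 0.54, -1.03, -0.56, 1.04, -0.94]
6 x [0.06, 0.09, -0.07, 1.58, -0.38, 1.57, 0]
WP [0.527 0.315 0.028] 4 err 0.000 speed 0.25 q [0.06, 0.59, -0.96, -0.56, 1.04, -0.91]
4 x [0.0, 0.0, 0.0, 0.06, -1.02, 0.33, 0]
```

Request:
play_rows([
  [[0, 0, 0, 1.6, -0.4, 1.6, 0], [0, 0, 0, 1.6, -0.4, 1.6, 0], [0, 0, 0, 1.6, -0.4, 1.6, 0], [0, 0, 0, 1.6, -0.4, 1.6, 0], [0, 0, 0, 1.6, -0.4, 1.6, 0], [0, 0, 0, 1.3, -0.4, 1.4, 0], [0, 0, 0, 0, 0, 0, 0]],
])

```text
time: 37.85
eef_pos: [0.4895, 0.3099, 0.0379]
eef_rot: [0.42, -0.512, 0.67, 0.337]
force: [-0.6, 0.5, 0.2]
finger_gap: 0.0
gripper_force: 0.0
```

Run:
```python
from w2 import *
plan(p,st['eef_pos'],M,st['q'],[(*tb(.8,.046),5)],0)
```

```text
37.85 [0.4895 0.3099 0.0379] [-0.6  0.5  0.2]
WP [0.527 0.315 0.028] 5 err 0.000 speed 0.06 q [0.06, 0.59, -0.96, -0.56, 1.04, -0.91]
5 x [0.2, 0.02, -0.17, 0.04, -0.71, 0.34, 0]
```

Request:
play_rows([
  [[0.2, 0, -0.2, 0, -0.7, 0.4, 0], [0.2, 0, -0.2, 0, -0.7, 0.4, 0], [0.2, 0, -0.2, 0.1, -0.7, 0.3, 0], [0.2, 0, -0.2, 0, -0.7, 0.3, 0], [0.2, 0, -0.2, 0, -0.7, 0.3, 0], [0, 0, 0, 0, 0, 0, 0]],
])

```text
time: 38.45
eef_pos: [0.5308, 0.3156, 0.0329]
eef_rot: [0.43, -0.515, 0.666, 0.325]
force: [-0.8, -1.2, -0.5]
finger_gap: -0.0
gripper_force: 0.0
```

Request:
play_rows([
  [[0, 0, 0, -0.5, -0.3, -0.2, 0], [0, 0, 0, -0.5, -0.3, -0.2, 0], [0, 0, 0, -0.4, -0.2, -0.1, 0], [0, 0, 0, -0.4, -0.2, -0.1, 0]],
])

```text
time: 38.85
eef_pos: [0.5399, 0.315, 0.0523]
eef_rot: [0.43, -0.515, 0.667, 0.325]
force: [-0.5, -1.0, -1.0]
finger_gap: -0.002
gripper_force: 0.0
```

```bash
cat > bin.py <<'E'
from w2 import *
# best-fitting bin angle: white front's top edge colour score along the predicted edge in the top view is skipped; print patch means instead
def score():
    t=capture("top").astype(float);o=[]
    for f in np.arange(0,.81,.1):
        P=[[.6081-np.sin(f)*.110,yy,.014+np.cos(f)*.110] for yy in np.linspace(.335,.355,8)]
        Q=[[.6081-np.sin(f)*.120-.004*np.cos(f),yy,.014+np.cos(f)*.114-.01] for yy in np.linspace(.335,.355,8)]
        g=lambda X:np.mean([t[int(v),int(u)].mean() for u,v in proj("top",X)]); o.append((round(f,1),round(g(P)),round(g(Q))))
    print(o)
E
python3 - <<'E'
from bin import *
plan(p,st['eef_pos'],M,st['q'],[(*tb(f),3) for f in (.4,.2,0)],0); score()
E
```

```text
38.85 [0.5399 0.315  0.0523] [-0.5 -1.  -1. ]
WP [0.543 0.315 0.06 ] 3 err 0.000 speed 0.07 q [0.05, 0.52, -0.92, -0.45, 1.04, -0.91]
3 x [-0.06, 0.08, 0.16, -0.26, -0.11, -0.09, 0]
WP [0.554 0.315 0.072] 3 err 0.000 speed 0.08 q [0.05, 0.5, -0.89, -0.4, 1.04, -0.91]
3 x [0.0, 0.0, 0.0, -0.4, -0.34, -0.09, 0]
WP [0.566 0.315 0.082] 3 err 0.000 speed 0.07 q [0.05, 0.48, -0.86, -0.36, 1.04, -0.92]
3 x [0.0, 0.0, 0.0, -0.34, -0.41, -0.04, 0]
[(np.float64(0.0), 117, 130), (np.float64(0.1), 133, 134), (np.float64(0.2), 136, 152), (np.float64(0.3), 165, 192), (np.float64(0.4), 187, 216), (np.float64(0.5), 113, 94), (np.float64(0.6), 94, 82), (np.float64(0.7), 82, 95), (np.float64(0.8), 95, 109)]
```

Request:
play_rows([
  [[0, 0, 0, -0.3, -0.1, -0.1, 0], [0, 0, 0, -0.3, -0.1, -0.1, 0], [0, 0, 0, -0.3, -0.1, -0.1, 0], [0, 0, 0, -0.4, -0.3, -0.1, 0], [0, 0, 0, -0.4, -0.3, -0.1, 0], [0, 0, 0, -0.4, -0.3, -0.1, 0], [0, 0, 0, 0, 0, 0, 0]],
])

```text
time: 39.6
eef_pos: [0.5529, 0.3152, 0.0741]
eef_rot: [0.43, -0.515, 0.666, 0.325]
force: [0.4, 0.5, 0.6]
finger_gap: -0.002
gripper_force: 0.0
```

Request:
play_rows([
  [[0, 0, 0, -0.3, -0.4, 0, 0], [0, 0, 0, -0.3, -0.4, 0, 0], [0, 0, 0, -0.3, -0.3, 0, 0], [0, 0, 0, 0, 0, 0, 0], [0, 0, 0, 0, 0, 0, 0]],
])

```text
time: 40.1
eef_pos: [0.5634, 0.316, 0.0814]
eef_rot: [0.43, -0.515, 0.667, 0.325]
force: [-0.2, -0.4, 0.0]
finger_gap: 0.0
gripper_force: 0.0
```

Run:
```python
from bin import *
score(); t=capture("top").astype(int); r=cv2.imread("pics/t1f.png")[:,:,::-1].astype(int); d=abs(t-r).max(2)>40
print("diff px bins L/M/R",d[190:230,140:193].sum(),d[190:215,195:246].sum(),d[190:230,248:300].sum())
print("L rows",d[190:235,135:160].sum(1))
```

```text
40.1 [0.5634 0.316  0.0814] [-0.2 -0.4  0. ]
[(np.float64(0.0), 142, 135), (np.float64(0.1), 115, 108), (np.float64(0.2), 86, 77), (np.float64(0.3), 86, 96), (np.float64(0.4), 94, 94), (np.float64(0.5), 96, 100), (np.float64(0.6), 100, 92), (np.float64(0.7), 92, 96), (np.float64(0.8), 96, 111)]
diff px bins L/M/R 198 85 22
L rows [0 0 0 0 0 0 0 0 0 0 0 0 0 0 0 0 0 0 0 0 0 0 0 0 0 0 0 0 0 0 0 0 0 0 0 0 0
 0 0 0 0 0 0 0 0]
```

Request:
play_rows([
  [[0, 0, 0, 0, -0.1, 0, 0], [0, 0, 0, 0, -0.1, 0, 0], [0, 0, 0, 0, -0.1, 0, 0], [0, 0, 0, 0, 0, 0, 0]],
])

```text
time: 40.6
eef_pos: [0.5663, 0.3152, 0.0814]
eef_rot: [0.43, -0.515, 0.667, 0.325]
force: [-0.3, -0.9, 0.0]
finger_gap: -0.004
gripper_force: 0.0
```

Request:
play_rows([
  [[0, 0, 0, 0, -0.1, 0, 0], [0, 0, 0, 0, -0.1, 0, 0], [0, 0, 0, 0, 0, 0, 0]],
])

```text
time: 40.9
eef_pos: [0.5666, 0.3152, 0.0814]
eef_rot: [0.429, -0.515, 0.667, 0.327]
force: [-6.6, -0.5, 3.0]
finger_gap: 0.001
gripper_force: 0.0
```

Request:
play_rows([
  [[0, 0, 0, 0, 0.5, 0, 0], [0, 0, 0, 0, 1, 0, 0], [0, 0, 0, 0.1, 1.5, -0.3, 0], [0, 0, 0, 0.2, 2, -0.5, 0], [0, 0, 0, 0, 1, -2, 0], [0, 0, 0, -0.5, 0.5, -3, 0], [0, 0, 0, -1, 0, -3, 0], [0, 0, 0, -1, 0, -3, 0], [0, 0, 0, -1, 0, -3, 0], [0, 0, 0, -1, 0, -3, 0], [0, 0, 0, 0, 0, 0, 0]],
])

```text
time: 42.0
eef_pos: [0.4679, 0.191, 0.196]
eef_rot: [0.43, -0.514, 0.668, 0.325]
force: [0.1, 0.1, 0.1]
finger_gap: -0.005
gripper_force: 0.0
```

Request:
play_rows([
  [[1.9, 0.4, 2.3, 1.4, -2.6, -0.6, 0], [1.9, 0.4, 2.3, 1.4, -2.6, -0.6, 0], [1.9, 0.4, 2.3, 1.4, -2.6, -0.6, 0], [1.9, 0.4, 2.3, 0.5, -2.6, -1, 0], [1.9, 0.4, 2.3, 0.5, -2.6, -1, 0], [0, 0, 0, 0, 0, 0, 0], [0, 0, 0, 0, 0, 0, 0], [0, 0, 0, 0, 0, 0, 0]],
])

```text
time: 42.8
eef_pos: [0.5676, 0.0958, 0.158]
eef_rot: [0.424, -0.414, 0.747, 0.302]
force: [0.7, 0.1, -0.1]
finger_gap: 0.001
gripper_force: 0.0
```

Run:
```python
from bin import *
for n,f in (("top","t1f"),("side","s1f")):
    c=capture(n); cv2.imwrite(f"pics/{n}_end.png",c[:,:,::-1]); d=abs(c.astype(int)-cv2.imread(f"pics/{f}.png")[:,:,::-1].astype(int)).max(2)>40
    k,l,s,ce=cv2.connectedComponentsWithStats(cv2.morphologyEx(d.astype(np.uint8),cv2.MORPH_CLOSE,np.ones((3,3))))
    print(n,[(s[i].tolist()) for i in range(1,k) if s[i,4]>6])
```

```text
42.8 [0.5676 0.0958 0.158 ] [ 0.7  0.1 -0.1]
top [[342, 173, 4, 2, 8], [369, 184, 25, 9, 119], [167, 186, 240, 285, 12667], [398, 188, 4, 3, 8], [395, 192, 2, 9, 14], [402, 201, 4, 4, 7], [414, 221, 13, 7, 40], [431, 226, 5, 5, 10], [412, 228, 23, 21, 205], [359, 249, 7, 5, 22], [394, 263, 7, 17, 70], [301, 271, 13, 18, 74], [289, 320, 3, 5, 8], [381, 330, 18, 61, 452], [351, 378, 50, 102, 1007], [385, 393, 2, 9, 10], [146, 442, 67, 38, 865]]
side [[262, 0, 124, 228, 5470], [382, 0, 122, 64, 6872], [508, 0, 108, 183, 7927], [385, 61, 3, 6, 14], [579, 113, 17, 19, 145], [544, 131, 3, 14, 18], [379, 142, 1, 8, 8], [548, 149, 10, 43, 120], [561, 152, 39, 57, 760], [596, 166, 11, 16, 46], [461, 187, 14, 26, 202], [511, 186, 30, 50, 397], [507, 191, 2, 5, 7], [306, 208, 6, 4, 12], [465, 217, 11, 19, 109], [530, 239, 3, 4, 7], [533, 247, 10, 5, 28], [265, 254, 168, 44, 2466], [578, 292, 5, 6, 9], [466, 294, 22, 12, 145], [398, 296, 17, 15, 115], [435, 323, 45, 36, 904], [474, 327, 17, 7, 56], [580, 327, 11, 20, 103], [544, 346, 32, 14, 248], [532, 363, 39, 23, 457]]
```

Run:
```python
from w2 import *
x=st['eef_pos']
plan(p,x,M,st['q'],[(x+[-.10,-.02,.03],M,4),([.42,-.15,.28],tool(90,30),10)],0)
```

```text
42.9 [0.5678 0.0957 0.1583] [ 0.1  0.2 -0.5]
WP [0.468 0.076 0.188] 4 err 0.000 speed 0.41 q [-0.51, 0.19, -0.79, 0.71, 1.09, -1.59]
4 x [0.0, 0.0, 0.0, 0.26, 2.02, -1.7, 0]
WP [ 0.42 -0.15  0.28] 10 err 0.000 speed 0.51 q [-0.34, 0.01, -0.3, 1.26, 0.0, -0.87]
[[2.21, 5.93, 2.51, 0.15, -0.56, -2.41, 0], [2.21, 5.93, 2.51, 0.37, -0.67, -2.36, 0], [2.21, 5.93, 2.51, 0.58, -0.78, -2.29, 0], [2.21, 5.93, 2.51, 0.77, -0.89, -2.18, 0], [2.21, 5.93, 2.51, 0.95, -1.01, -2.06, 0], [2.21, 5.93, 2.51, 1.11, -1.13, -1.91, 0], [2.21, 5.93, 2.51, 1.25, -1.26, -1.74, 0], [2.21, 5.93, 2.51, 1.36, -1.38, -1.55, 0], [2.21, 5.93, 2.51, 1.45, -1.5, -1.35, 0], [2.21, 5.93, 2.51, 1.51, -1.61, -1.14, 0]]
```

Request:
play_rows([
  [[0, 0, 0, 0.3, 2, -1.7, 0], [0, 0, 0, 0.3, 2, -1.7, 0], [0, 0, 0, 0.3, 2, -1.7, 0], [0, 0, 0, 0.3, 2, -1.7, 0]],
])

```text
time: 43.3
eef_pos: [0.4676, 0.0746, 0.1874]
eef_rot: [0.424, -0.414, 0.747, 0.302]
force: [0.3, -0.1, -0.9]
finger_gap: 0.002
gripper_force: 0.0
```

Request:
play_rows([
  [[2.2, 5.9, 2.5, 0.2, -0.6, -2.4, 0], [2.2, 5.9, 2.5, 0.4, -0.7, -2.4, 0], [2.2, 5.9, 2.5, 0.6, -0.8, -2.3, 0], [2.2, 5.9, 2.5, 0.8, -0.9, -2.2, 0], [2.2, 5.9, 2.5, 1, -1, -2.1, 0], [2.2, 5.9, 2.5, 1.1, -1.1, -1.9, 0], [2.2, 5.9, 2.5, 1.2, -1.3, -1.7, 0], [2.2, 5.9, 2.5, 1.4, -1.4, -1.6, 0], [2.2, 5.9, 2.5, 1.4, -1.5, -1.4, 0], [2.2, 5.9, 2.5, 1.5, -1.6, -1.1, 0], [0, 0, 0, 0, 0, 0, 0], [0, 0, 0, 0, 0, 0, 0]],
])

```text
time: 44.5
eef_pos: [0.4216, -0.1523, 0.2773]
eef_rot: [0.003, -0.26, 0.965, 0.003]
force: [-1.0, -0.4, 0.1]
finger_gap: 0.001
gripper_force: 0.0
```

Run:
```python
from bin import *
for n,f in (("top","t1f"),("side","s1f")):
    c=capture(n); cv2.imwrite(f"pics/{n}_end2.png",c[:,:,::-1]); d=abs(c.astype(int)-cv2.imread(f"pics/{f}.png")[:,:,::-1].astype(int)).max(2)>40
    k,l,s,ce=cv2.connectedComponentsWithStats(cv2.morphologyEx(d.astype(np.uint8),cv2.MORPH_CLOSE,np.ones((3,3))))
    print(n,[(s[i].tolist()) for i in range(1,k) if s[i,4]>6])
```

```text
44.5 [ 0.4216 -0.1523  0.2773] [-1.  -0.4  0.1]
top [[376, 171, 8, 2, 14], [342, 173, 4, 2, 8], [230, 178, 181, 302, 5657], [401, 194, 46, 76, 1813], [372, 199, 12, 27, 39], [301, 253, 14, 36, 149], [379, 252, 5, 17, 25], [392, 263, 12, 21, 112], [378, 285, 30, 78, 849], [396, 294, 4, 2, 7], [376, 364, 3, 10, 14], [367, 372, 35, 108, 450], [355, 376, 26, 104, 455], [132, 405, 119, 75, 798]]
side [[345, 0, 24, 123, 792], [383, 0, 2, 10, 14], [387, 0, 21, 60, 469], [482, 0, 21, 64, 829], [556, 0, 60, 209, 2878], [381, 79, 9, 6, 33], [351, 111, 4, 9, 15], [375, 112, 8, 14, 49], [368, 139, 12, 19, 98], [354, 142, 11, 17, 65], [600, 170, 7, 11, 25], [466, 187, 9, 11, 61], [493, 186, 6, 2, 9], [476, 194, 4, 5, 8], [522, 194, 5, 6, 10], [464, 203, 9, 10, 61], [529, 205, 5, 13, 26], [466, 217, 9, 19, 101], [535, 216, 5, 20, 47], [534, 247, 10, 5, 26], [340, 258, 91, 40, 918], [398, 296, 17, 15, 116], [466, 296, 21, 10, 84], [451, 322, 22, 10, 83], [473, 324, 4, 4, 10], [580, 327, 11, 20, 89], [478, 328, 9, 6, 36], [454, 339, 26, 20, 167], [556, 349, 20, 10, 118], [541, 364, 30, 22, 315]]
```

```bash
python3 -c "
from station import r
print(r.job_done())"
```

```text
the job is handed in; nothing more can be done
None
```

The balls are poured into the ball bin, which is pushed fully shut; the empty cup stands upright within a few mm of its start, and I handed the job in at 44.5 s. I did not count all eight in the bin (at least six were visible), but the cup weighed empty after the pour, and the last pictures showed no stray balls and no other bin opened.

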